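# Fetch the hemmed-in egg bin and stack it on the other one

## Task

The pale green egg bin on the wooden tray is hemmed in by the pepper mill, the white-capped bottle and the red-capped spice jar: stand these three aside, upright, on the small brown board. Then lift out the green bin and stack it on the white egg bin, half a turn away from the way it would nest, that is with the blue ends at opposite ends, so that it rests level on the white bin's ledges and never touches the eggs below; leave the white bin where it stands. Finally put mill, bottle and spice jar back upright, each in the well of the tray it came from, and leave the salt shaker alone.

Things in the scene. Friction and masses are not known exactly. Their poses are not given: they have to be found in the camera images.
- mill_mid (a point): brown wooden pepper mill, upright, largest diameter 58 mm, 170 mm tall (body to 122 mm, then a turned head and a small steel knob), 0.18 kg; the point is on its axis half-way up, 85 mm above its foot; z up
- bottle_mid (a point): slim bottle with a dark label and a white cap, upright, 46 mm across, 155 mm tall, 0.16 kg; the point is on its axis half-way up, 77.5 mm above its foot; z up
- spice_mid (a point): spice jar with a red cap, upright, 44 mm across, 105 mm tall, 0.11 kg; the point is on its axis half-way up, 52.5 mm above its foot; z up
- upper_bin_mid (a point): pale green stack-nest egg bin with three eggs fixed in it, 66 mm wide (x), 158 long (y), 74 high, 0.24 kg; point at its centre, 37 mm above the underside. Grip it across the upright rim band, 66 mm wide outside, 58-74 mm above the underside; the walls taper to a foot 52 x 140 mm. Blue end at -y. Starts in the tray's bay, 8-15 mm from what stands in the wells
- upper_bin_blue (a point): middle of the blue end of the pale green bin, on its outside, 66 mm above its underside and 79 mm from its centre; axes as the green bin's
- lower_bin: white bin of the same shape, loose, 0.31 kg; origin at underside centre, blue end at -y, z up, blue end pointing away from the robot. Ledges 64 mm up, inside its rim (61 x 152 mm clear): both corners of the blue end, middle of the other. With the blue ends opposite the green bin's underside rests 64 mm above this one's, 4-6 mm play; with blue ends together it sinks on to the eggs
- lower_eggs: the three brown eggs standing in a row, fixed in the white bin; their tops are 55 mm above its underside; origin as the white bin's; they must not be pressed
- tray: pale wooden tray, fixed, between burner grates 41 mm high; 226 (x) x 162 (y) x 12 mm, origin at underside centre; wells 68 mm across at (-70, 40), (-70, -40), (70, 0) mm, bay 60 x 152 mm in the middle; their floors 6 mm above the origin. What stands in which well differs from start to start
- board: small mid-brown board, fixed, 136 (x) x 140 (y) x 14 mm, 12 mm hanging hole near one corner; origin at underside centre. The side area, big enough for all three, in front of the white bin. To the right of both stands a microwave 268 mm high (handle at x 0.485, y -0.335) with a toaster oven on it; above and beyond x 0.62 a cupboard's side hangs down to 0.64 m: keep the wrist low there
- salt_mid (a point): grey salt shaker standing behind the tray, 44 mm across, 90 mm tall; the point is on its axis half-way up; to be left alone
Not all that is in view belongs to the job. Of the things that look like the part that bears spice_mid, the larger one is meant.

How it is judged:
On the way, in this order (a step that is already met when the one before it is completed fails the run):
1. the mill, the bottle and the spice jar all stand upright on the board (x of mill_mid in the frame of board between -0.068 and 0.068 m and y of mill_mid in the frame of board between -0.07 and 0.07 m and z of mill_mid in the frame of board between 0.093 and 0.105 m and angle between each of mill_mid, bottle_mid, spice_mid's own z axis and vertical below 0.12 rad and x of bottle_mid in the frame of board between -0.068 and 0.068 m and y of bottle_mid in the frame of board between -0.07 and 0.07 m and z of bottle_mid in the frame of board between 0.0855 and 0.0975 m and x of spice_mid in the frame of board between -0.068 and 0.068 m and y of spice_mid in the frame of board between -0.07 and 0.07 m and z of spice_mid in the frame of board between 0.0605 and 0.0725 m), for 0.2 s.
2. the green bin rests on the ledges of the white bin, blue ends opposite (horizontal distance between upper_bin_mid and lower_bin below 0.01 m and z of upper_bin_mid in the frame of lower_bin between 0.097 and 0.105 m and y of upper_bin_blue in the frame of lower_bin above 0.06 m and angle between the y axis of upper_bin_mid and the y axis of lower_bin, either way round below 0.15 rad and angle between upper_bin_mid's own z axis and vertical below 0.05 rad and distance of lower_bin from where it was at the start of the episode below 0.03 m), for 0.3 s.
At the end, for the whole second after the job is handed in: Green bin level (0.05 rad) on the white bin's ledges: centres within 10 mm, underside 60-68 mm above the white bin's, blue ends opposite, in line within 0.15 rad; white bin within 30 mm of its start; mill, bottle, spice jar upright (0.1 rad), each within 16 mm of its start; all at rest (all of step 2 and distance of each of mill_mid, bottle_mid, spice_mid from where it was at the start of the episode below 0.016 m and angle between each of mill_mid, bottle_mid, spice_mid's own z axis and vertical below 0.1 rad and linear speed of lower_bin below 0.02 m/s); the robot touches nothing.
It fails at once if the eggs of the white bin are pressed (over 1.5 N) (contact force between lower_eggs and anything else above 1.5 N).
It fails at once if the green bin is tipped by more than 0.5 rad (angle between upper_bin_mid's own z axis and vertical above 0.5 rad).
It fails at once if the mill, the bottle or the spice jar is tipped over (angle between any of mill_mid, bottle_mid, spice_mid's own z axis and vertical above 0.7 rad).
It fails at once if the salt shaker is moved by more than 20 mm (distance of salt_mid from where it was at the start of the episode above 0.02 m).
It also fails if it takes over 149 s, if anything falls off the work surface, if the arm or the gripper's body presses on something with over 40 N, if the wrist force passes 120 N, or if a joint passes its speed limit or range.

## Robot

A 6-joint arm with a two-finger parallel gripper is mounted at the origin on a cart in front of the work surface, level with it; the furniture and walls round the work are solid. World frame = base frame: x ahead of the robot, y to its left, z up, the work surface at z = 0. Lengths are in m, angles in rad, forces in N, time in s.
With the tool pointing down it reaches from about 0.275 to 0.725 m from the base axis. Payload 5.6 kg.
Tool frame: the origin (TCP) lies midway between the tips of the shut fingers; the grasp point (between the pads) lies 19 mm behind it; z points along the fingers, x is the direction in which the jaws open and shut, and the axes are right-handed (so a half turn about z gives the same grasp; the last joint's range is limited). The gripper opens to 85 mm and grips with 20 to 120 N. Pads are 22 mm wide; open, the fingers measure 114 mm over their backs; the gripper's body (76 mm by 85 mm) begins 54 mm behind the grasp point. The pads swing forward as they close: fully open they stand 13 mm farther back than shut.
Start: joints at [1.451, 0.255, 0.108, 0, -1.424, -0.285], TCP at [0.217, 0.506, 0.231] pointing down, gripper open.
Joint ranges: [-2.95, 2.95], [-1.21, 1.97], [-1.09, 1.5], [-2.87, 1.71], [-2.94, -0.07], [-3.05, 3.05]. Speed limits (rad/s): [2.57, 2.57, 3.14, 3.14, 3.14, 3.14].

## Interface

Orientations are given as a unit quaternion [w, x, y, z].
In Python, from station import ctrl, optics gives the robot as it stands. The module is installed in compiled form; this text tells all that it offers.
- The arm moves only by the shell command python3 -m crank 'ROWS' [FORCE]. ROWS is text: rows parted by semicolons, each of 5 numbers parted by spaces: the finger opening in cm, from 0 to 8.54, then the shift along the tool's x, y, z in cm, then the turn about the tool's z in degrees. In form: gripper tx ty tz spin; .... A call has 1 to 12 rows; each row shifts and turns the commanded pose from where the row before left it, along the tool's axes as they then stand; what a row does not reach is not made up. A row lasts 1/8 s, in which the tool goes at most 62.5 mm and 10.7 degrees, less where a joint would pass 70% of its speed; a pose out of reach is approached as far as the arm can. A call with a gripper value outside its range is refused whole. The fingers move at their own pace and stop on an object; FORCE is the grip in N (left out, the last holds). Time passes only in rows, so rows that do not move let the fingers close. It gives the time, the measured TCP pose, the force and the opening at its end, in the units of the state.
- ctrl.state(): the state, without advancing time (a new reading comes with each control period).
- optics.get_image(name): name is "scene" or "top"; returns the picture (420x560x3 uint8, red, green, blue); there is no depth.
- optics.get_calibration(name): a dict with "camera_matrix" (3x3 intrinsics, pixels), "rvec" (rotation vector, rad) and "tvec" (3), from world to camera coordinates, as OpenCV has them. Camera axes: x right, y down, z forward; pixel columns grow to the right and rows downward; lengths in m; the calibration is good to about 2 mm. A picture is of the moment at which its call begins. get_calibration takes no time and is no camera call.
- ctrl.finish_job(): hands the job in, once; it reports no verdict.
The state is a dict: "time_s": time; "q": joint angles; "dq": joint speeds; "effort": joint torques, N m; "ee_pos": TCP position; "tool_rot": TCP orientation; "wrist_force": force on the tool from outside, world axes, zero at the start; "ft_torque": the same for the moment, N m; "grip_width": finger opening in m.
Only numpy, scipy, OpenCV 4.12 (cv2) and the standard library are available. Lean on these libraries where they do the work, as an engineer would, in place of code of your own. Each camera call takes 0.05 s, during which the arm holds its last target.

## Working session

There is one attempt and no reset: what is moved stays moved. The work goes in short steps, Python scripts to look and compute and a shell command to move; the robot and the scene stay as the last step left them, time stands still between calls to the robot, and variables do not carry over. Pictures are saved under pics/ and viewed, and the job is handed in when it is done.

```bash
mkdir -p pics; ls
python3 - <<'E'
from station import ctrl, optics
import cv2
print(ctrl.state())
for n in("scene","top"):
    im=optics.get_image(n); cv2.imwrite(f"pics/{n}0.png",im[:,:,::-1])
    print(n,optics.get_calibration(n))
E
```

```text
pics
{'time_s': 0.0, 'q': array([ 1.45061478e+00,  2.55718796e-01,  1.06989976e-01, -4.78286748e-04,
       -1.42388361e+00, -2.84587143e-01]), 'dq': array([-0.00068928,  0.00201907, -0.00014613,  0.00097374, -0.00065985,
       -0.00106082]), 'effort': array([-3.44764867e-04, -3.86630559e+01,  2.37941623e+01,  5.36480874e+00,
       -6.08469636e-03,  1.58568224e-05]), 'ee_pos': array([0.21634903, 0.5051179 , 0.23040436]), 'tool_rot': array([-7.67624446e-04, -5.50512746e-01,  8.34826231e-01, -5.39686899e-04]), 'wrist_force': array([ 0.6211933 , -0.53398546, -0.68181162]), 'ft_torque': array([-0.02265949,  0.0194101 ,  0.06747815]), 'grip_width': 0.08539111050615836}
scene {'camera_matrix': array([[513.00653066,   0.        , 278.48377716],
       [  0.        , 513.00653066, 212.99827513],
       [  0.        ,   0.        ,   1.        ]]), 'rvec': array([ 1.83688166, -0.9092314 ,  0.56978353]), 'tvec': array([-0.30914808,  0.27154699,  0.84525525])}
top {'camera_matrix': array([[392.12175199,   0.        , 271.38779117],
       [  0.        , 392.12175199, 217.56945012],
       [  0.        ,   0.        ,   1.        ]]), 'rvec': array([ 2.02729188, -2.15854581,  0.25451739]), 'tvec': array([0.02534429, 0.56853771, 0.86891801])}
```

View pics/scene0.png

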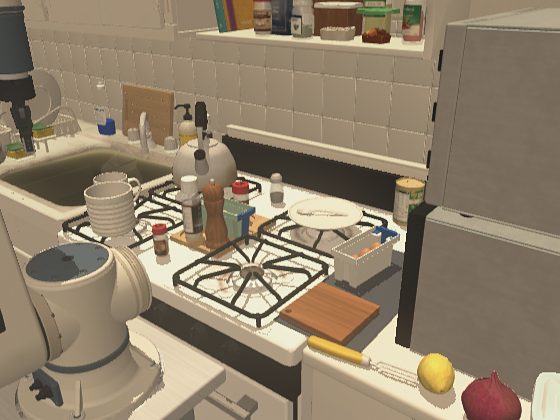

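View pics/top0.png

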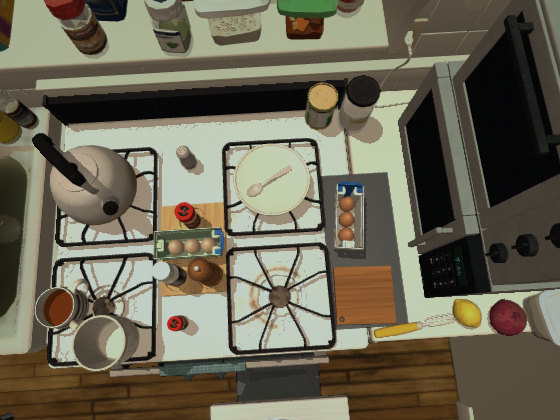

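The pale green bin is at top (190,244), with its blue end to the right at (217,242). The mill is at top (204,272), the white-capped bottle at (168,274), the salt at (185,155), the white bin at (347,218) with its blue end up, and the board at (364,295).

Red-capped candidates in top are the jar on the tray at (186,214), a small jar in front at (177,323), and a jar on the shelf at (65,10). I choose the tray jar and will check it in a crop.

```bash
cat > h.py <<'E'
import numpy as np, cv2
from station import ctrl, optics
def cam(n):
    c=optics.get_calibration(n); return c["camera_matrix"],cv2.Rodrigues(c["rvec"])[0],c["tvec"]
def ray(n,u,v):
    K,R,t=cam(n); d=R.T@np.linalg.inv(K)@[u,v,1.]; return -R.T@t,d
def onz(n,u,v,z):
    o,d=ray(n,u,v); return o+d*(z-o[2])/d[2]
def proj(n,p):
    K,R,t=cam(n); q=K@(R@np.array(p,float)+t); return q[:2]/q[2]
def tri(a,b):
    o1,d1=ray("top",*a);o2,d2=ray("scene",*b)
    d1=d1/np.linalg.norm(d1);d2=d2/np.linalg.norm(d2)
    s=np.linalg.lstsq(np.c_[d1,-d2],o2-o1,rcond=None)[0]
    p,q=o1+s[0]*d1,o2+s[1]*d2
    return (p+q)/2,np.linalg.norm(p-q)
def crop(im,x0,y0,x1,y1,k,fn):
    c=cv2.resize(im[y0:y1,x0:x1,::-1],None,fx=k,fy=k,interpolation=cv2.INTER_CUBIC); cv2.imwrite(fn,c)
def yaw(q): # tool x axis direction
    w,x,y,z=q; return np.arctan2(2*(x*y+w*z),1-2*(y*y+z*z))
E
python3 - <<'E'
import cv2
from h import *
print(ray("top",0,0)[0],ray("scene",0,0)[0])
t=cv2.imread("pics/top0.png")[:,:,::-1];s=cv2.imread("pics/scene0.png")[:,:,::-1]
crop(t,130,190,250,340,4,"pics/tc1.png");crop(t,310,170,420,335,3.6,"pics/tc2.png")
crop(s,140,165,300,275,5,"pics/sc1.png");crop(s,270,215,410,350,4,"pics/sc2.png")
E
```

```text
[ 0.34543219 -0.00234831  0.97957494] [-0.32515284 -0.64887615  0.59749654]
```

View pics/tc1.png

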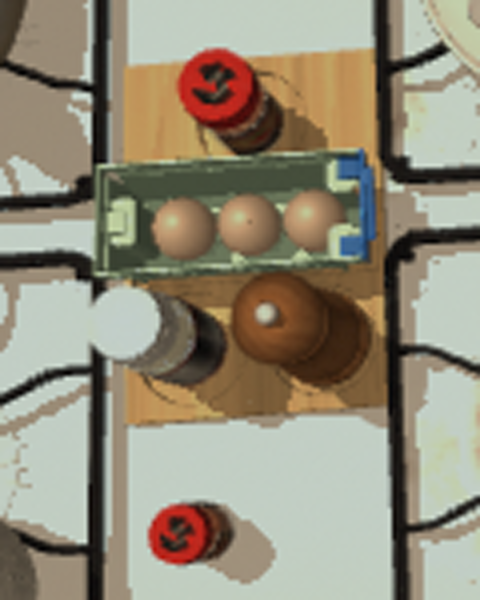

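View pics/tc2.png

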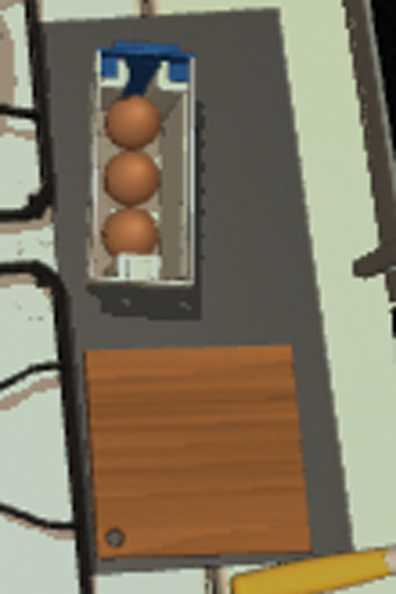

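View pics/sc1.png

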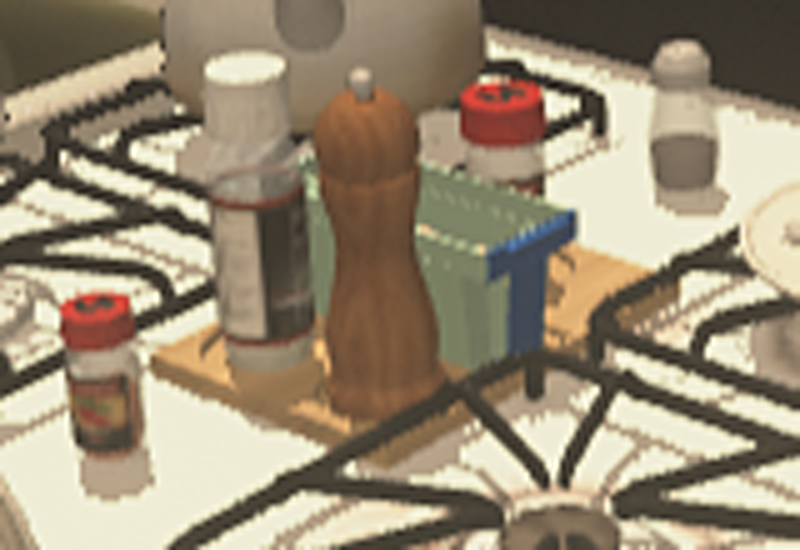

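View pics/sc2.png

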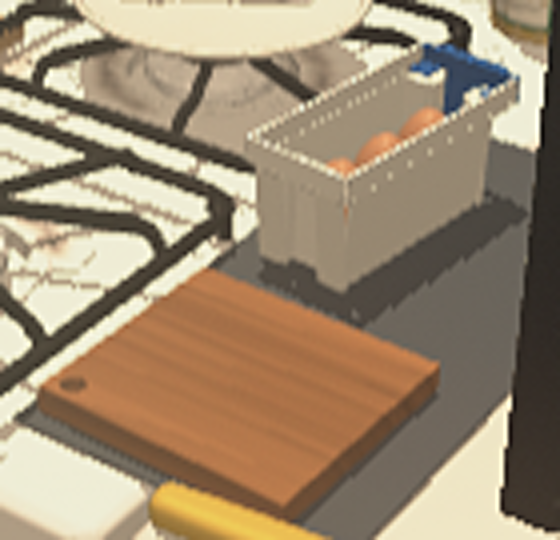

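The crops confirm it: the tray's red-capped jar is the larger one (cap about 20 px against 15 px for the small jar). Next I'll measure positions with rays.

Run:
```python
from h import *
np.set_printoptions(precision=4,suppress=True)
A=lambda x,y:(130+(x-1.5)/4,190+(y-1.5)/4)
B=lambda x,y:(310+(x-1.3)/3.6,170+(y-1.3)/3.6)
S1=lambda x,y:(140+(x-2)/5,165+(y-2)/5)
tr=[onz("top",*A(*p),.012)[:2] for p in[(125,68),(375,50),(386,410),(127,425)]]
print("tray",np.array(tr),np.mean(tr,0),[np.linalg.norm(tr[i]-tr[i-1]) for i in range(4)])
bd=[onz("top",*B(*p),.014)[:2] for p in[(86,351),(291,346),(310,550),(97,558)]]
print("board",np.array(bd),np.mean(bd,0),[np.linalg.norm(bd[i]-bd[i-1]) for i in range(4)])
g=[onz("top",*A(*p),.080)[:2] for p in[(97,168),(368,150),(370,262),(100,278)]]
print("green",np.array(g),np.mean(g,0),[np.linalg.norm(g[i]-g[i-1]) for i in range(4)])
w=[onz("top",*B(*p),.074)[:2] for p in[(97,48),(194,52),(192,287),(88,283)]]
print("white",np.array(w),np.mean(w,0),[np.linalg.norm(w[i]-w[i-1]) for i in range(4)])
t=cv2.imread("pics/top0.png")
hsv=cv2.cvtColor(t,cv2.COLOR_BGR2HSV)
m=((hsv[:,:,0]<8)|(hsv[:,:,0]>172))&(hsv[:,:,1]>190)&(hsv[:,:,2]>130); m[:190]=0;m[:,250:]=0
n,_,st,c=cv2.connectedComponentsWithStats(m.astype(np.uint8))
print(st,c)
print("spice",onz("top",*A(217,87),.111),tri(A(217,87),S1(503,97)))
print("bottle",onz("top",*A(126,323),.161),tri(A(126,323),S1(246,68)))
print("mill",onz("top",*A(266,313),.172),tri(A(266,313),S1(361,76)))
print("salt",tri((185,151),S1(683,48)))
for nm,l in(("well-70,40",(-.07,.04)),("-70,-40",(-.07,-.04)),("70,0",(.07,0))):
    pass
```

```text
tray [[0.6298 0.2701]
 [0.6316 0.1097]
 [0.4038 0.1105]
 [0.4046 0.2677]] [0.5174 0.1895] [np.float64(0.2251540313122019), np.float64(0.16041538822530904), np.float64(0.22774979031245215), np.float64(0.15723510823862702)]
board [[ 0.4476 -0.1554]
 [ 0.4423 -0.2952]
 [ 0.3078 -0.2897]
 [ 0.3114 -0.1491]] [ 0.3773 -0.2223] [np.float64(0.13633796183103716), np.float64(0.13991610935290302), np.float64(0.13453809925212798), np.float64(0.14065693396138573)]
green [[0.5499 0.267 ]
 [0.5506 0.1079]
 [0.4843 0.1089]
 [0.4848 0.2647]] [0.5174 0.1871] [np.float64(0.06507438242784068), np.float64(0.1591261953583506), np.float64(0.06628325484728773), np.float64(0.15583262439449352)]
white [[ 0.644  -0.1736]
 [ 0.637  -0.2385]
 [ 0.4782 -0.2184]
 [ 0.485  -0.1516]] [ 0.561  -0.1955] [np.float64(0.1605757495274576), np.float64(0.06522798982265209), np.float64(0.1601467687758611), np.float64(0.06714243832484765)]
[[     0      0    560    420 234930]
 [   175    203     18     17    171]
 [   168    317     13     14     99]] [[279.6144 209.4508]
 [183.3509 211.2047]
 [174.0707 323.404 ]]
spice [0.586  0.1894 0.111 ] (array([0.5868, 0.188 , 0.1123]), np.float64(0.003199094266223964))
bottle [0.4478 0.2269 0.161 ] (array([0.4485, 0.2257, 0.1624]), np.float64(0.0022426051456856558))
mill [0.4471 0.1518 0.172 ] (array([0.4482, 0.1495, 0.1757]), np.float64(0.0045135936482899085))
salt (array([0.7431, 0.1898, 0.0919]), np.float64(0.000722962683646029))
```

Everything agrees: the tray centre is about (0.5175, 0.189) with yaw 0, so the wells predict the three objects to within 2 mm. The white bin is at (0.561, -0.1955) with its long axis at -7.6°, and the board at (0.377, -0.222) with yaw -2.2°. Before moving, I'll check the heights of obstacles on the way.

```bash
python3 - <<'E'
from h import *
np.set_printoptions(precision=3,suppress=True)
print("mugs",tri((105,335),(110,186)),tri((60,308),(118,180)))
print("kettle handle",tri((42,143),(200,105)), "lid",tri((112,206),(201,155)))
s=ctrl.state(); print(np.degrees(yaw(s["tool_rot"])))
E
python3 -m crank '8.5 0 0 -4 0; 8.5 0 0 -3 9; 8.5 0 0 0 10; 8.5 0 0 0 10; 8.5 0 0 0 10; 8.5 0 0 0 10; 8.5 0 0 0 10; 8.5 0 0 0 7.8'
```

```text
mugs (array([0.32 , 0.346, 0.154]), np.float64(0.012439792917367373)) (array([0.392, 0.444, 0.127]), np.float64(0.01758250039053089))
kettle handle (array([0.702, 0.436, 0.263]), np.float64(0.0007146852902495729)) lid (array([0.595, 0.334, 0.16 ]), np.float64(0.0020812527683863736))
-113.19926143890005
time_s: 1.1
ee_pos: [0.2165, 0.5053, 0.3007]
tool_rot: [-0.0, 0.002, 1.0, -0.001]
wrist_force: [0.3, -0.4, 0.2]
grip_width: 0.085
```

```bash
python3 -m crank '7 -2.3 -3.5 0 0; 7 -2.3 -3.5 0 0; 7 -2.3 -3.5 0 0; 7 -2.3 -3.5 0 0; 7 -2.3 -3.5 0 0; 7 -2.3 -3.5 0 0; 7 -2.3 -3.5 0 0; 7 -2.3 -3.5 0 0; 7 -2.3 -3.5 0 0; 7 -2.3 -3.5 0 0; 7 0 0 0 0; 7 0 0 0 0'
python3 - <<'E'
from h import *
s=ctrl.state(); print(s["ee_pos"],np.degrees(yaw(s["tool_rot"])),s["q"])
E
```

```text
time_s: 2.6
ee_pos: [0.4464, 0.1557, 0.3009]
tool_rot: [-0.0, 0.0, 1.0, -0.0]
wrist_force: [-0.0, 0.2, -0.4]
grip_width: 0.0698
[0.44637486 0.1556737  0.30093984] 179.97875750958175 [ 6.67948990e-01  8.90829933e-02  7.97661852e-02 -3.97902665e-04
 -1.56214073e+00 -6.68316129e-01]
```

```bash
python3 -m crank '7 -0.1 -0.55 3 0; 7 0 0 4 0; 7 0 0 4 0; 7 0 0 3 0; 7 0 0 2 0; 7 0 0 1.5 0; 7 0 0 0 0'
python3 - <<'E'
from h import *
s=ctrl.state(); print(s["ee_pos"],s["wrist_force"])
im=optics.get_image("scene");crop(im,140,120,300,275,4,"pics/s2.png")
im=optics.get_image("top");crop(im,130,190,270,340,4,"pics/t2.png")
E
```

```text
time_s: 3.48
ee_pos: [0.4465, 0.1505, 0.1254]
tool_rot: [-0.001, -0.001, 1.0, -0.001]
wrist_force: [0.1, 0.6, -0.0]
grip_width: 0.0697
[0.4464685  0.15051774 0.12535665] [ 0.14624048  0.57115123 -0.03797463]
```

View pics/s2.png

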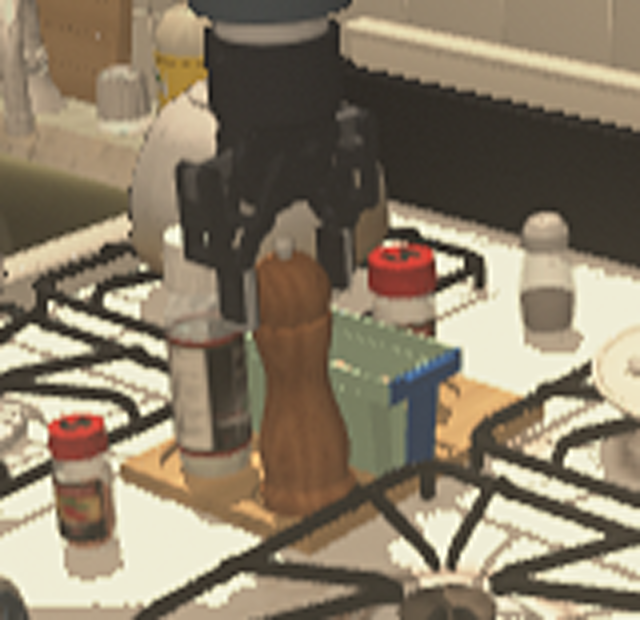

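View pics/t2.png

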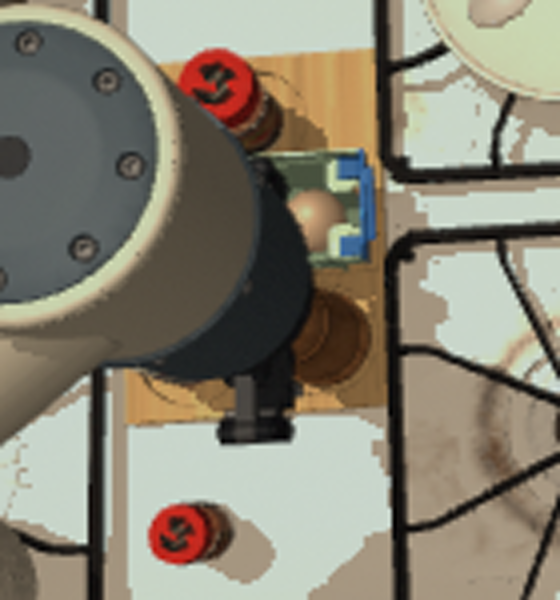

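The jaws straddle the mill's head (scene crop, about (290,280)), with the left finger clear of the bottle. Closing.

```bash
python3 -m crank '3 0 0 0 0; 2 0 0 0 0; 2 0 0 0 0; 2 0 0 0 0; 2 0 0 0 0; 2 0 0 0 0' 45
python3 -m crank '2 0 0 -1 0; 2 0 0 -2 0; 2 0 0 -3 0; 2 0 0 -3 0; 2 0 0 -2 0; 2 0 0 0 0'
python3 - <<'E'
from h import *
im=optics.get_image("scene");crop(im,140,80,300,275,3,"pics/s3.png")
E
```

```text
time_s: 4.32
ee_pos: [0.4481, 0.1502, 0.1276]
tool_rot: [0.001, -0.0, 1.0, 0.0]
wrist_force: [-1.3, -0.0, 5.8]
grip_width: 0.0465
time_s: 5.08
ee_pos: [0.4483, 0.1505, 0.2379]
tool_rot: [0.001, -0.0, 1.0, 0.001]
wrist_force: [-0.3, 0.9, -1.8]
grip_width: 0.0466
```

View pics/s3.png

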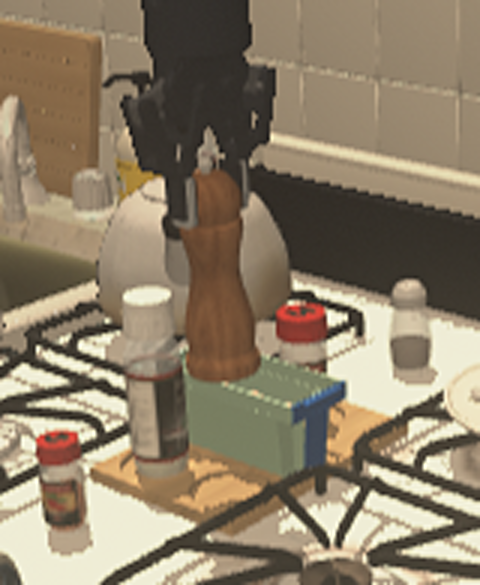

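```bash
python3 -m crank '2 1.05 -2 0 0; 2 1.05 -4 0 0; 2 1.05 -4 0 0; 2 1.05 -4 0 0; 2 1.05 -4 0 0; 2 1.05 -4 0 0; 2 1.05 -4 0 0; 2 1.05 -4 0 0; 2 1.05 -4 0 0; 2 1.05 -4 0 0; 2 0 -2 0 0; 2 0 0 0 0'
python3 - <<'E'
from h import *
im=optics.get_image("scene");cv2.imwrite("pics/s4.png",im[:,:,::-1])
s=ctrl.state(); print(s["ee_pos"],s["tool_rot"],s["q"])
E
```

```text
time_s: 6.62
ee_pos: [0.3412, -0.2507, 0.2351]
tool_rot: [-0.001, 0.001, 1.0, 0.0]
wrist_force: [-0.5, 0.8, -1.9]
grip_width: 0.0467
[ 0.34144433 -0.24997684  0.23527762] [-9.76236340e-04  8.82772027e-04  9.99998986e-01  5.43898430e-04] [-2.58977127e-01  9.45736466e-04 -1.78249350e-01 -5.62207154e-04
 -1.39376672e+00  2.57311189e-01]
```

View pics/s4.png

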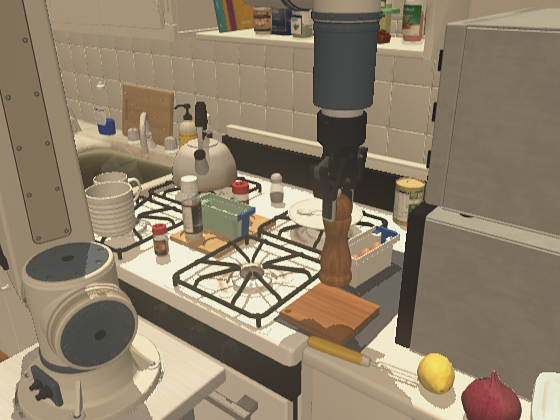

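The mill hangs upright over the board (scene (335,240)). Lowering.

```bash
python3 -m crank '2 -0.1 0 2.5 0; 2 0 0 3 0; 2 0 0 2.5 0; 2 0 0 1 0; 2 0 0 0.4 0; 2 0 0 0 0; 2 0 0 0 0'
python3 - <<'E'
from h import *
im=optics.get_image("scene");crop(im,270,160,410,350,3,"pics/s5.png")
s=ctrl.state(); print(s["ee_pos"],s["wrist_force"])
E
```

```text
time_s: 7.55
ee_pos: [0.3442, -0.2501, 0.1431]
tool_rot: [0.001, -0.0, 1.0, -0.0]
wrist_force: [0.1, -0.6, -2.3]
grip_width: 0.0463
[ 0.3441446  -0.25009454  0.14299422] [-0.12066752  0.26318754 -2.10492121]
```

View pics/s5.png

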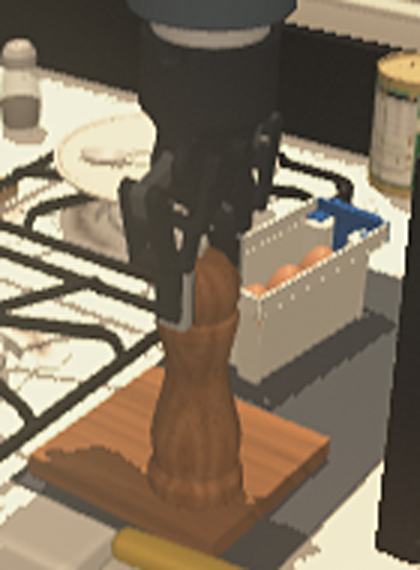

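Still hanging (force -2 N). Down slowly until touch.

```bash
python3 -m crank '2 0 0 0.3 0; 2 0 0 0.2 0; 2 0 0 0 0'; python3 -m crank '2 0 0 0.2 0; 2 0 0 0 0'
```

```text
time_s: 7.98
ee_pos: [0.3441, -0.2508, 0.1386]
tool_rot: [0.001, -0.0, 1.0, -0.001]
wrist_force: [-2.3, -0.6, 5.7]
grip_width: 0.046
time_s: 8.22
ee_pos: [0.3445, -0.2519, 0.1385]
tool_rot: [0.001, -0.001, 1.0, -0.002]
wrist_force: [-5.5, 0.2, 16.2]
grip_width: 0.0464
```

```bash
python3 -m crank '2 0 0 -0.2 0; 2 0 0 0 0; 7 0 0 0 0; 7 0 0 0 0; 7 0 0 0 0; 7 0 0 0 0; 7 0 0 0 0'; python3 -m crank '7 0 0 -2 0; 7 0 0 -3 0; 7 0 0 -4 0; 7 0 0 -4 0; 7 0 0 0 0'
python3 - <<'E'
from h import *
im=optics.get_image("scene");crop(im,270,160,410,350,3,"pics/s6.png")
s=ctrl.state(); print(s["ee_pos"],s["wrist_force"])
E
```

```text
time_s: 9.1
ee_pos: [0.3437, -0.2499, 0.1372]
tool_rot: [-0.0, -0.0, 1.0, 0.0]
wrist_force: [-0.5, 0.2, 1.4]
grip_width: 0.0699
time_s: 9.72
ee_pos: [0.3451, -0.2507, 0.2704]
tool_rot: [0.003, -0.0, 1.0, -0.001]
wrist_force: [-0.3, 0.1, -0.9]
grip_width: 0.07
[ 0.3443085  -0.25003764  0.26825773] [ 0.07862138  0.18073472 -1.31940754]
```

View pics/s6.png

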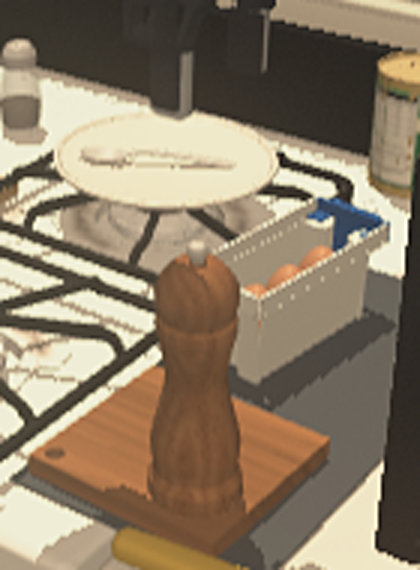

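The mill stands on the board (scene crop, foot at (197,490)). Now to the bottle.

```bash
python3 -m crank '6.5 -1 3 0 0; 6.5 -1 5 0 0; 6.5 -1 5 0 0; 6.5 -1 5 0 0; 6.5 -1 5 0 0; 6.5 -1 5 0 0; 6.5 -1 5 0 0; 6.5 -1 5 0 0; 6.5 -1 5 0 0; 6.5 -1.3 4.7 0 0; 6.5 0 0 0 0; 6.5 0 0 0 0'
```

```text
time_s: 11.28
ee_pos: [0.4462, 0.2267, 0.2662]
tool_rot: [-0.001, -0.0, 1.0, -0.001]
wrist_force: [0.8, -0.6, 0.2]
grip_width: 0.0649
```

```bash
python3 -m crank '6.5 -0.15 0 3 0; 6.5 0 0 4 0; 6.5 0 0 3.5 0; 6.5 0 0 2.5 0; 6.5 0 0 1.3 0; 6.5 0 0 0 0'
python3 - <<'E'
from h import *
im=optics.get_image("scene");crop(im,140,120,300,275,4,"pics/s7.png")
s=ctrl.state(); print(s["ee_pos"],s["wrist_force"])
E
```

```text
time_s: 12.02
ee_pos: [0.4479, 0.2262, 0.1241]
tool_rot: [-0.0, 0.0, 1.0, -0.0]
wrist_force: [-0.2, -1.2, 0.8]
grip_width: 0.0648
[0.44845813 0.22677846 0.12499753] [ 0.4070987   0.46717383 -0.57445017]
```

View pics/s7.png

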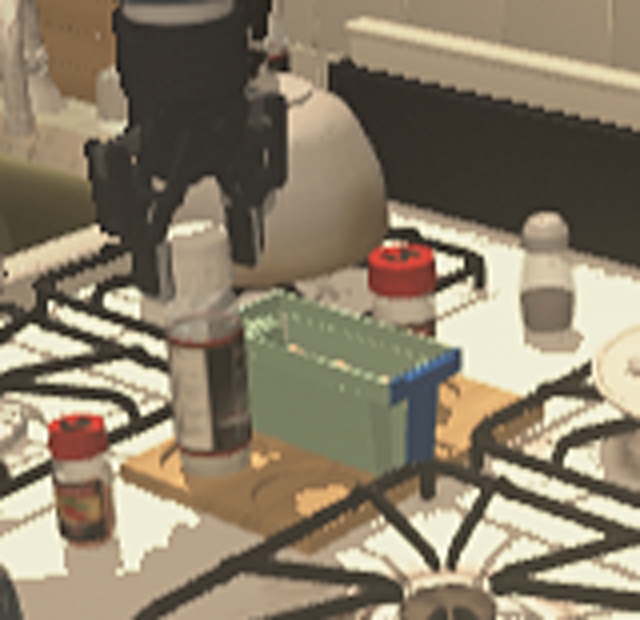

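The white cap (crop (200,260)) is between the jaws. Closing and lifting.

```bash
python3 -m crank '3 0 0 0 0; 2 0 0 0 0; 2 0 0 0 0; 2 0 0 0 0; 2 0 0 0 0; 2 0 0 0 0; 2 0 0 0 0' 45
python3 -m crank '2 0 0 -1 0; 2 0 0 -2 0; 2 0 0 -3 0; 2 0 0 -3 0; 2 0 0 -2 0; 2 0 0 0 0'
```

```text
time_s: 12.95
ee_pos: [0.4488, 0.2276, 0.1256]
tool_rot: [0.001, -0.0, 1.0, 0.001]
wrist_force: [-1.3, -0.9, 5.6]
grip_width: 0.04
time_s: 13.7
ee_pos: [0.4486, 0.2276, 0.2357]
tool_rot: [0.001, -0.0, 1.0, 0.001]
wrist_force: [-1.1, -0.4, -1.5]
grip_width: 0.0397
```

```bash
python3 -m crank '2 1.06 -2.4 0 0; 2 1.06 -4 0 0; 2 1.06 -4 0 0; 2 1.06 -4 0 0; 2 1.06 -4 0 0; 2 1.06 -4 0 0; 2 1.06 -4 0 0; 2 1.06 -4 0 0; 2 1.06 -4 0 0; 2 1.06 -4 0 0; 2 0 -2 0 0; 2 0 0 0 0'
python3 -m crank '2 0 0 2 0; 2 0 0 3 0; 2 0 0 2.5 0; 2 0 0 1 0; 2 0 0 0.5 0; 2 0 0 0.3 0; 2 0 0 0 0; 2 0 0 0 0'
python3 - <<'E'
from h import *
im=optics.get_image("scene");crop(im,230,140,410,350,3,"pics/s8.png")
s=ctrl.state(); print(s["ee_pos"],s["wrist_force"])
E
```

```text
time_s: 15.2
ee_pos: [0.3412, -0.1776, 0.233]
tool_rot: [-0.001, 0.001, 1.0, 0.0]
wrist_force: [0.2, 1.1, -2.2]
grip_width: 0.04
time_s: 16.2
ee_pos: [0.3425, -0.177, 0.1417]
tool_rot: [0.0, -0.0, 1.0, -0.0]
wrist_force: [-0.3, 0.3, -1.9]
grip_width: 0.0397
[ 0.34246925 -0.17700876  0.14169878] [ 0.28826209 -0.05083756 -2.61009625]
```

View pics/s8.png

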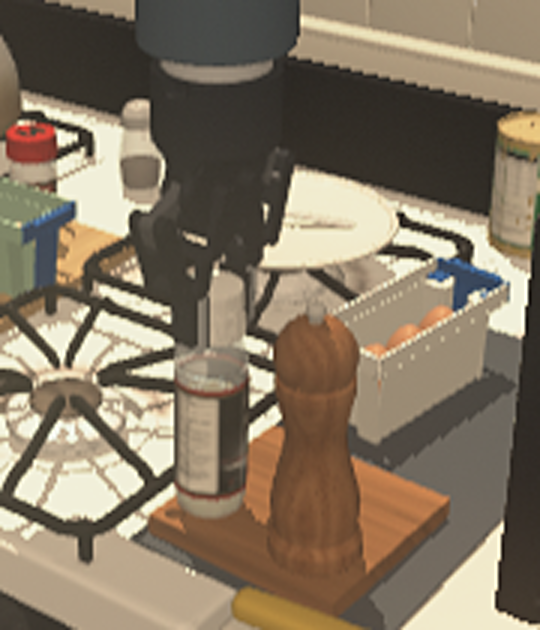

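```bash
python3 -m crank '2 0 0 0.3 0; 2 0 0 0.2 0; 2 0 0 0 0'; python3 -m crank '2 0 0 0.2 0; 2 0 0 0 0'
```

```text
time_s: 16.62
ee_pos: [0.3422, -0.1771, 0.1366]
tool_rot: [0.0, -0.0, 1.0, -0.0]
wrist_force: [-1.4, 1.7, 3.4]
grip_width: 0.0397
time_s: 16.88
ee_pos: [0.3426, -0.1777, 0.1366]
tool_rot: [0.001, -0.0, 1.0, -0.001]
wrist_force: [-6.8, 2.0, 18.7]
grip_width: 0.0398
```

```bash
python3 -m crank '2 0 0 -0.2 0; 2 0 0 0 0; 6 0 0 0 0; 6 0 0 0 0; 6 0 0 0 0; 6 0 0 0 0; 6 0 0 0 0'; python3 -m crank '6.5 0 0 -2 0; 6.5 0 0 -3 0; 6.5 0 0 -4 0; 6.5 0 0 -4 0; 6.5 0 0 0 0'
python3 - <<'E'
from h import *
im=optics.get_image("scene");crop(im,230,140,410,350,3,"pics/s9.png")
s=ctrl.state(); print(s["ee_pos"],s["wrist_force"])
E
```

```text
time_s: 17.75
ee_pos: [0.3422, -0.1769, 0.1363]
tool_rot: [-0.0, -0.0, 1.0, -0.0]
wrist_force: [1.5, 0.4, 0.3]
grip_width: 0.0601
time_s: 18.38
ee_pos: [0.3438, -0.1774, 0.2693]
tool_rot: [0.003, -0.0, 1.0, -0.001]
wrist_force: [0.3, 0.1, -0.9]
grip_width: 0.0649
[ 0.34281542 -0.17693285  0.26721111] [-0.62536488  0.53419028 -0.21230762]
```

View pics/s9.png

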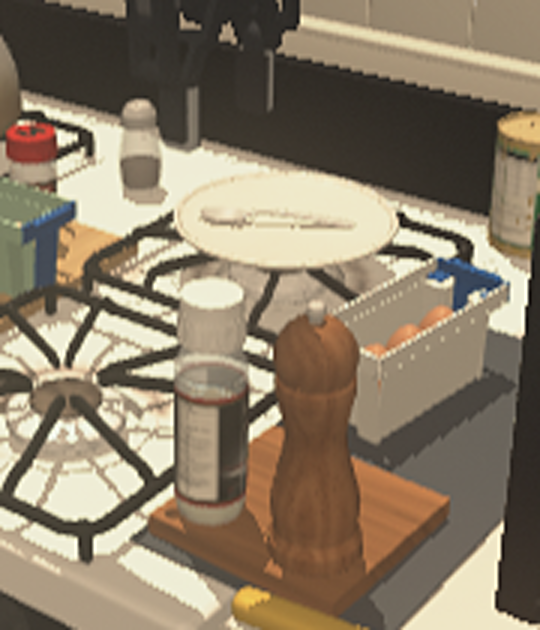

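Bottle and mill stand on the board. Now the spice jar, with jaws along y.

```bash
python3 -m crank '6.5 -1.5 2.2 0 0; 6.5 -2.5 3.7 0 0; 6.5 -2.5 3.7 0 0; 6.5 -2.5 3.7 0 0; 6.5 -2.5 3.7 0 0; 6.5 -2.5 3.7 0 0; 6.5 -2.5 3.7 0 0; 6.5 -2.5 3.7 0 0; 6.5 -2.5 3.7 0 0; 6.5 -2.5 3.7 0 0; 6.5 -0.4 1.1 0 0; 6.5 0 0 0 0'
python3 -m crank '6.5 0 0 0 -10; 6.5 0 0 0 -10; 6.5 0 0 0 -10; 6.5 0 0 0 -10; 6.5 0 0 0 -10; 6.5 0 0 0 -10; 6.5 0 0 0 -10; 6.5 0 0 0 -10; 6.5 0 0 0 -10; 6.5 0 0 0 0; 6.5 0 0 0 0'
```

```text
time_s: 19.92
ee_pos: [0.5857, 0.1893, 0.2647]
tool_rot: [-0.001, -0.0, 1.0, -0.001]
wrist_force: [0.8, -0.6, 0.5]
grip_width: 0.0652
time_s: 21.3
ee_pos: [0.5858, 0.1884, 0.2666]
tool_rot: [0.0, -0.706, 0.708, -0.0]
wrist_force: [-0.2, -0.1, 0.0]
grip_width: 0.0649
```

Run:
```python
from h import *
s=ctrl.state(); print(s["ee_pos"],np.degrees(yaw(s["tool_rot"])),s["q"])
im=optics.get_image("scene");crop(im,140,80,300,275,3,"pics/s10.png")
```

```text
[0.58584082 0.18840151 0.26657007] -90.21864112536961 [ 5.64770675e-01  3.83497632e-01  3.77481072e-01  2.78072747e-05
 -1.56455364e+00  1.00220946e+00]
```

View pics/s10.png

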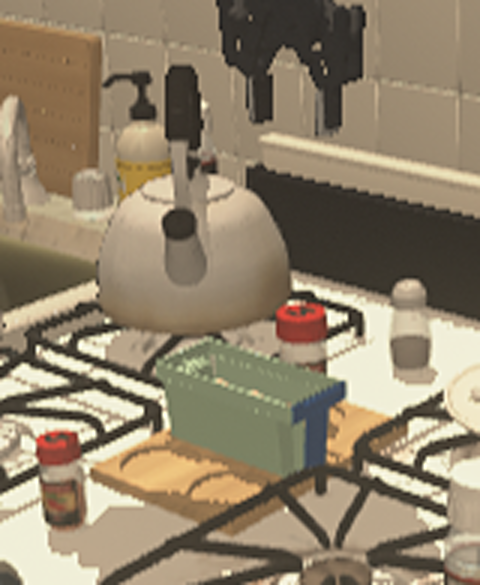

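```bash
python3 -m crank '6.5 0 -0.05 3 0; 6.5 0 0 4 0; 6.5 0 0 4 0; 6.5 0 0 3 0; 6.5 0 0 2.5 0; 6.5 0 0 1.6 0; 6.5 0 0 0.5 0; 6.5 0 0 0 0'
python3 - <<'E'
from h import *
im=optics.get_image("scene");crop(im,140,120,300,275,4,"pics/s11.png")
s=ctrl.state(); print(s["ee_pos"],s["wrist_force"])
E
```

```text
time_s: 22.35
ee_pos: [0.587, 0.1892, 0.0808]
tool_rot: [0.0, -0.707, 0.707, -0.0]
wrist_force: [-0.0, 0.2, 1.0]
grip_width: 0.065
[0.58722508 0.18931822 0.08126585] [ 0.03007807  0.02151713 -0.38443216]
```

View pics/s11.png

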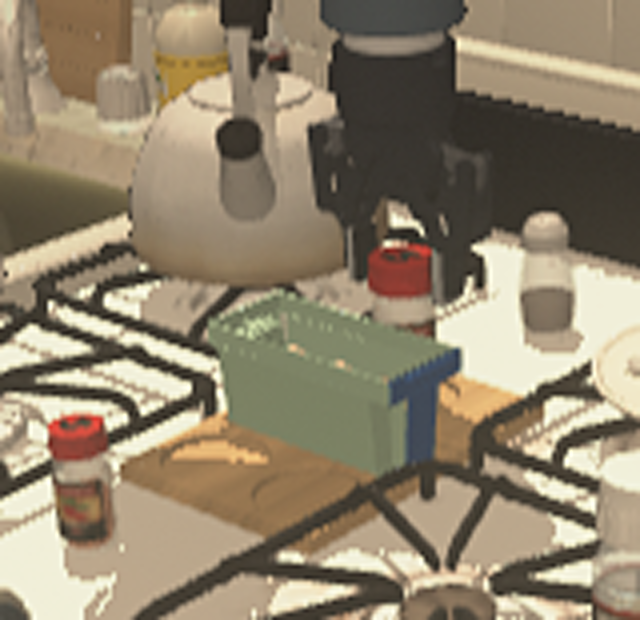

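The red cap is between the jaws. Closing and lifting.

```bash
python3 -m crank '3 0 0 0.2 0; 2 0 0 0 0; 2 0 0 0 0; 2 0 0 0 0; 2 0 0 0 0; 2 0 0 0 0' 45
python3 -m crank '2 0 0 -1 0; 2 0 0 -2 0; 2 0 0 -3 0; 2 0 0 -4 0; 2 0 0 -3 0; 2 0 0 -1 0; 2 0 0 0 0'
```

```text
time_s: 23.15
ee_pos: [0.5873, 0.1895, 0.0792]
tool_rot: [-0.001, 0.707, -0.707, 0.0]
wrist_force: [-0.2, 1.6, 5.5]
grip_width: 0.0427
time_s: 24.02
ee_pos: [0.5863, 0.1891, 0.2177]
tool_rot: [-0.0, -0.707, 0.707, 0.0]
wrist_force: [-0.3, -0.6, -1.5]
grip_width: 0.0427
```

```bash
python3 -m crank '2 2 0.9 0 0; 2 3.7 1.65 0 0; 2 3.7 1.65 0 0; 2 3.7 1.65 0 0; 2 3.7 1.65 0 0; 2 3.7 1.65 0 0; 2 3.7 1.65 0 0; 2 3.7 1.65 0 0; 2 3.7 1.65 0 0; 2 3.7 1.65 0 0; 2 2 0.85 0 0; 2 0 0 0 0'
python3 -m crank '2 0 0 0 0'
python3 - <<'E'
from h import *
im=optics.get_image("scene");crop(im,230,100,410,350,2.4,"pics/s12.png")
s=ctrl.state(); print(s["ee_pos"],s["wrist_force"],np.degrees(yaw(s["tool_rot"])))
E
```

```text
time_s: 25.52
ee_pos: [0.4191, -0.1846, 0.2166]
tool_rot: [-0.001, -0.706, 0.708, 0.001]
wrist_force: [0.6, 0.3, -1.5]
grip_width: 0.0426
time_s: 25.65
ee_pos: [0.4203, -0.1834, 0.2172]
tool_rot: [-0.0, -0.707, 0.707, 0.001]
wrist_force: [1.1, -0.0, -1.5]
grip_width: 0.0426
[ 0.42055537 -0.18327003  0.21747281] [-0.58441492 -0.25627724 -2.09159221] -89.9653828125948
```

View pics/s12.png

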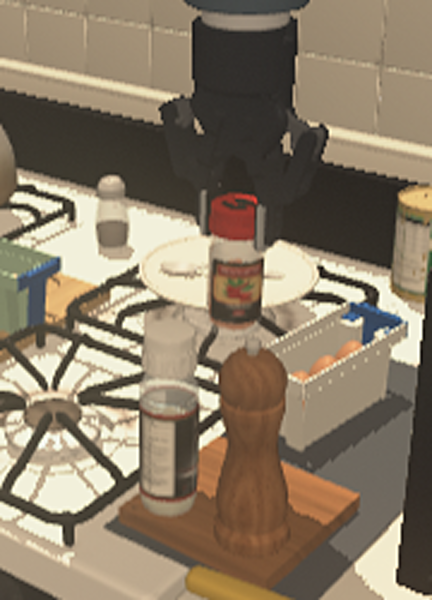

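```bash
python3 -m crank '2 0 0 2 0; 2 0 0 3 0; 2 0 0 3.5 0; 2 0 0 2 0; 2 0 0 1 0; 2 0 0 0.7 0; 2 0 0 0 0; 2 0 0 0 0'
python3 -m crank '2 0 0 0.3 0; 2 0 0 0.2 0; 2 0 0 0 0'
```

```text
time_s: 26.7
ee_pos: [0.4213, -0.184, 0.097]
tool_rot: [-0.0, 0.707, -0.707, 0.001]
wrist_force: [0.5, 0.1, -1.6]
grip_width: 0.0424
time_s: 27.08
ee_pos: [0.4205, -0.1839, 0.0911]
tool_rot: [0.0, 0.707, -0.707, -0.0]
wrist_force: [0.5, -0.2, -1.5]
grip_width: 0.0427
```

```bash
python3 -m crank '2 0 0 0.2 0; 2 0 0 0.1 0; 2 0 0 0 0';python3 -m crank '2 0 0 0.1 0; 2 0 0 0 0'
```

```text
time_s: 27.45
ee_pos: [0.4217, -0.1841, 0.0901]
tool_rot: [-0.001, 0.707, -0.707, 0.001]
wrist_force: [-2.6, 3.8, 10.2]
grip_width: 0.0424
time_s: 27.7
ee_pos: [0.4222, -0.1841, 0.0901]
tool_rot: [-0.001, 0.708, -0.707, 0.002]
wrist_force: [-3.9, 5.3, 18.2]
grip_width: 0.0426
```

```bash
python3 -m crank '2 0 0 -0.25 0; 2 0 0 0 0; 6 0 0 0 0; 6 0 0 0 0; 6 0 0 0 0; 6 0 0 0 0; 6 0 0 0 0'; python3 -m crank '6 0 0 -2 0; 6 0 0 -3 0; 6 0 0 -4 0; 6 0 0 -4 0; 6 0 0 -4 0; 6 0 0 0 0'
python3 - <<'E'
from h import *
im=optics.get_image("scene");cv2.imwrite("pics/s13.png",im[:,:,::-1])
im=optics.get_image("top");cv2.imwrite("pics/t13.png",im[:,:,::-1])
s=ctrl.state(); print(s["ee_pos"],s["wrist_force"])
E
```

```text
time_s: 28.58
ee_pos: [0.4207, -0.1839, 0.0897]
tool_rot: [0.0, 0.707, -0.707, -0.0]
wrist_force: [-0.0, -0.3, -0.1]
grip_width: 0.0595
time_s: 29.32
ee_pos: [0.4222, -0.1844, 0.2631]
tool_rot: [-0.002, 0.707, -0.707, 0.003]
wrist_force: [-0.4, -0.1, -1.4]
grip_width: 0.0603
[ 0.42059009 -0.1837036   0.25953344] [-0.049968    0.28946161 -0.83994603]
```

View pics/s13.png

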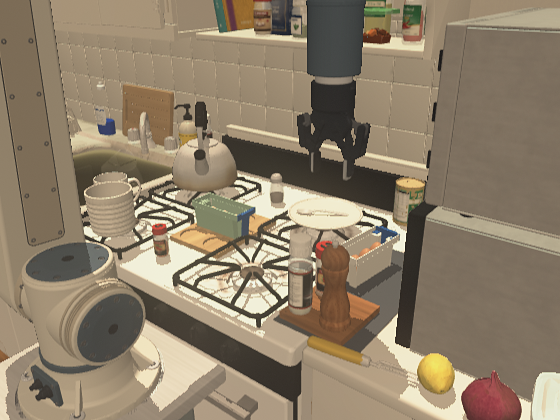

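View pics/t13.png

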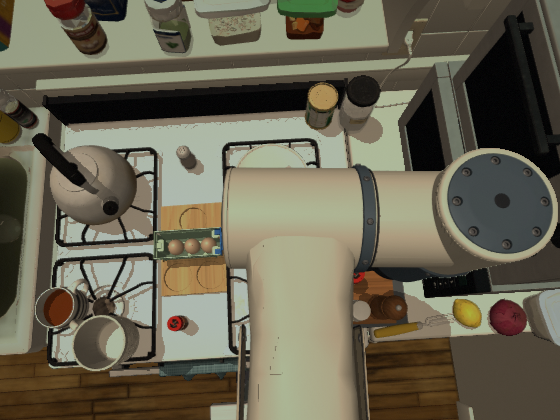

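All three stand on the board, and the salt at scene (277,190) has not moved. Now I'll refine the green and white bins' poses.

Run:
```python
from h import *
np.set_printoptions(precision=4,suppress=True)
B=lambda x,y:(310+(x-1.3)/3.6,170+(y-1.3)/3.6)
S=lambda x,y:(270+(x-1.5)/4,215+(y-1.5)/4)
P=[]
for a,b in (((88,283),(249,136)),((192,287),(346,180)),((194,52),(517,88)),((97,48),(422,45))):
    p,e=tri(B(*a),S(*b)); P.append(p); print(p,e)
P=np.array(P);print(P.mean(0)); d=P[2]+P[3]-P[0]-P[1];print(np.degrees(np.arctan2(d[1],d[0])),np.linalg.norm(d)/2)
t=cv2.imread("pics/top0.png")[:,:,::-1]; crop(t,325,175,375,260,7,"pics/tc3.png")
t=cv2.imread("pics/t13.png")[:,:,::-1]; crop(t,145,215,235,275,8,"pics/tc4.png")
s=cv2.imread("pics/s13.png")[:,:,::-1]; crop(s,180,180,270,255,8,"pics/sc4.png")
```

```text
[ 0.4864 -0.1534  0.0779] 0.006289155605006015
[ 0.4783 -0.2184  0.0779] 0.002293791951650125
[ 0.6374 -0.2384  0.0708] 0.0021725446205124715
[ 0.644  -0.1739  0.0753] 0.0011752257370812175
[ 0.5615 -0.196   0.0755]
-7.270549409396915 0.15970424719969328
```

View pics/tc3.png

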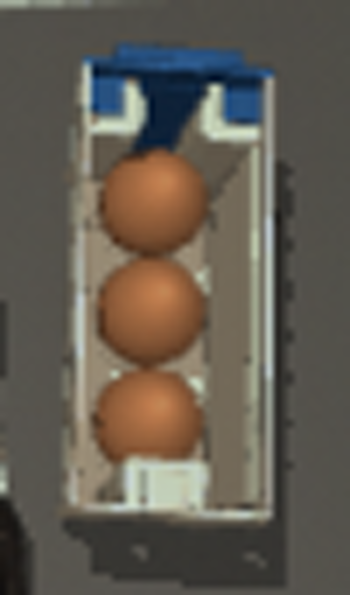

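View pics/tc4.png

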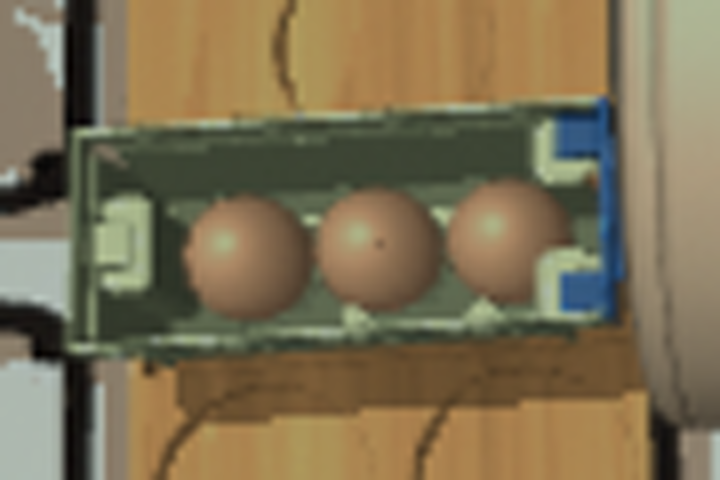

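View pics/sc4.png

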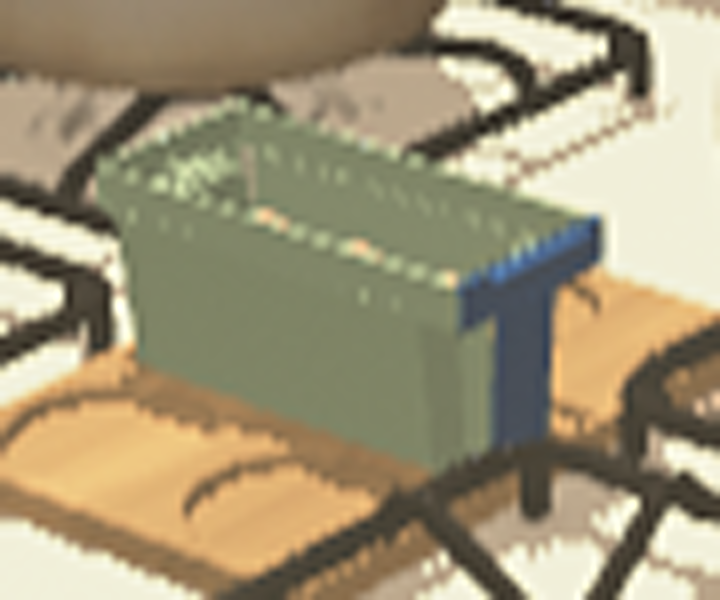

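Run:
```python
from h import *
np.set_printoptions(precision=4,suppress=True)
W=lambda x,y:(325+(x-3)/7,175+(y-3)/7)
G=lambda x,y:(145+(x-3.5)/8,215+(y-3.5)/8)
def rep(n,f,pts,z):
    P=np.array([onz("top",*f(*p),z)[:2] for p in pts])
    print(n,P,P.mean(0),[round(float(np.linalg.norm(P[i]-P[i-1])),4) for i in range(4)],
     [round(float(np.degrees(np.arctan2(*(P[j]-P[i])[::-1]))),2) for i,j in((3,0),(2,1),(0,1),(3,2))])
rep("white",W,[(84,62),(272,72),(272,515),(68,510)],.074)
rep("green",G,[(72,132),(610,100),(615,320),(70,352)],.080)
S=lambda x,y:(180+(x-3.5)/8,180+(y-3.5)/8)
for a,b in(((72,132),(240,100)),((610,100),(600,218)),((615,320),(460,285)),((70,352),(100,165))): print(tri(G(*a),S(*b)))
```

```text
white [[ 0.6429 -0.1735]
 [ 0.6351 -0.238 ]
 [ 0.4809 -0.2198]
 [ 0.4869 -0.1522]] [ 0.5614 -0.1959] [0.1574, 0.065, 0.1552, 0.0678] [-7.75, -6.75, -96.89, -95.03]
green [[0.5513 0.2678]
 [0.5509 0.1098]
 [0.4857 0.1104]
 [0.4863 0.2677]] [0.5186 0.1889] [0.0649, 0.158, 0.0651, 0.1573] [0.05, -0.51, -90.14, -90.22]
(array([0.5517, 0.2661, 0.0824]), np.float64(0.0027199487869916613))
(array([0.5509, 0.1092, 0.0816]), np.float64(0.001149220940389993))
(array([0.4859, 0.1093, 0.0831]), np.float64(0.001953511181275626))
(array([0.4875, 0.2659, 0.0815]), np.float64(0.003855376391856054))
```

```bash
python3 -m crank '8.5 -2 -0.5 0 0; 8.5 -3.7 -1 0 0; 8.5 -3.7 -1 0 0; 8.5 -3.7 -1 0 0; 8.5 -3.7 -1 0 0; 8.5 -3.7 -1 0 0; 8.5 -3.7 -1 0 0; 8.5 -3.7 -1 0 0; 8.5 -3.7 -1 0 0; 8.5 -3.7 -1 0 0; 8.5 -1.9 -0.3 0 0; 8.5 0 0 0 0'
python3 -m crank '8.5 0 0 0 10; 8.5 0 0 0 10; 8.5 0 0 0 10; 8.5 0 0 0 10; 8.5 0 0 0 10; 8.5 0 0 0 10; 8.5 0 0 0 10; 8.5 0 0 0 10; 8.5 0 0 0 10; 8.5 0 0 0 0; 8.5 0 0 0 0'
python3 - <<'E'
from h import *
s=ctrl.state(); print(s["ee_pos"],np.degrees(yaw(s["tool_rot"])))
E
```

```text
time_s: 30.92
ee_pos: [0.5182, 0.1887, 0.2583]
tool_rot: [0.001, 0.708, -0.707, -0.0]
wrist_force: [-1.0, -1.3, 0.4]
grip_width: 0.0851
time_s: 32.3
ee_pos: [0.5185, 0.1875, 0.2598]
tool_rot: [-0.0, -0.001, 1.0, -0.0]
wrist_force: [-0.0, 0.2, -1.0]
grip_width: 0.0848
[0.51848494 0.18747719 0.2597815 ] -179.83160420903783
```

```bash
python3 -m crank '8.5 0 0.1 3 0; 8.5 0 0 4 0; 8.5 0 0 4 0; 8.5 0 0 4 0; 8.5 0 0 3 0; 8.5 0 0 1.7 0; 8.5 0 0 1 0; 8.5 0 0 0.2 0; 8.5 0 0 0 0'
python3 - <<'E'
from h import *
im=optics.get_image("scene");crop(im,140,120,300,275,4,"pics/s14.png")
s=ctrl.state(); print(s["ee_pos"],s["wrist_force"])
E
```

```text
time_s: 33.42
ee_pos: [0.5191, 0.1893, 0.0515]
tool_rot: [0.001, -0.0, 1.0, 0.0]
wrist_force: [-0.2, 0.4, 1.4]
grip_width: 0.0848
[0.5191582  0.18935758 0.0516182 ] [ 0.60856289  0.85673178 -0.1202689 ]
```

View pics/s14.png

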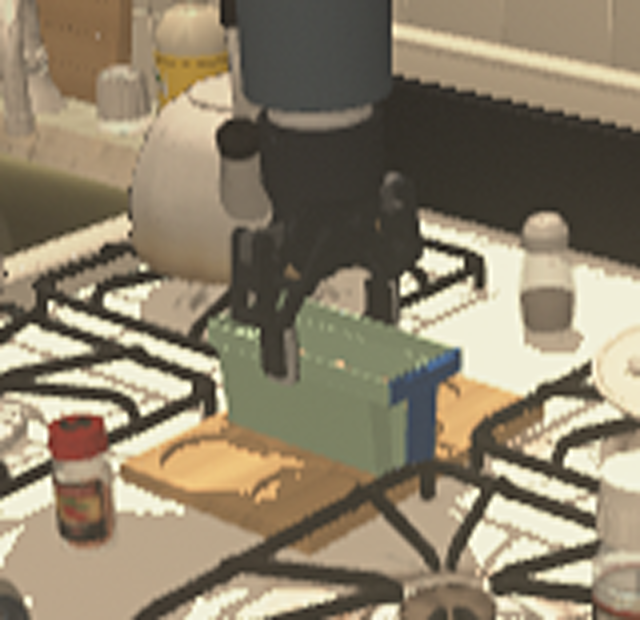

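The jaws straddle the green rim (crop (285,360)) with open gaps. Closing and lifting.

```bash
python3 -m crank '5 0 0 0 0; 5 0 0 0 0; 5 0 0 0 0; 5 0 0 0 0; 5 0 0 0 0; 5 0 0 0 0' 50
python3 -m crank '5 0 0 -1 0; 5 0 0 -1.5 0; 5 0 0 -2.5 0; 5 0 0 0 0'
python3 - <<'E'
from h import *
im=optics.get_image("scene");crop(im,140,100,300,275,3.4,"pics/s15.png")
s=ctrl.state(); print(s["ee_pos"],s["wrist_force"],s["ft_torque"])
E
```

```text
time_s: 34.22
ee_pos: [0.519, 0.1893, 0.0518]
tool_rot: [0.001, -0.0, 1.0, 0.0]
wrist_force: [-1.6, -1.1, 5.7]
grip_width: 0.0652
time_s: 34.72
ee_pos: [0.52, 0.1899, 0.1033]
tool_rot: [0.002, -0.0, 1.0, 0.001]
wrist_force: [-0.0, 0.3, -3.0]
grip_width: 0.0649
[0.51890797 0.18945159 0.10168638] [-0.17382957 -0.42080028 -2.43271456] [-0.06803493  0.04631536 -0.0481617 ]
```

View pics/s15.png

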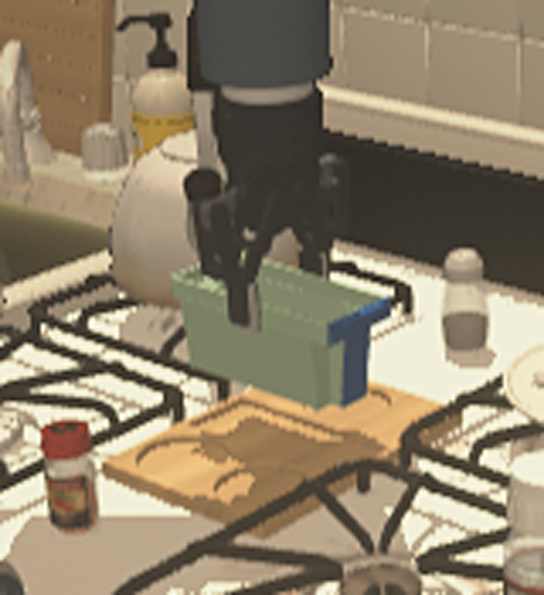

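```bash
python3 -m crank '5 0 0 -3 0; 5 0 0 -4 0; 5 0 0 -4 0; 5 0 0 -3 0; 5 -0.5 -2 0 0; 5 -0.5 -4 0 0; 5 -0.5 -4 0 0; 5 -0.5 -4 0 0; 5 -0.5 -3 0 0; 5 0 -2 0 0; 5 0 0 0 0' 
python3 -m crank '5 0 0 0 8; 5 0 0 0 9; 5 0 0 0 9; 5 0 0 0 9; 5 0 0 0 9; 5 0 0 0 9; 5 0 0 0 9; 5 0 0 0 9; 5 0 0 0 9; 5 0 0 0 9; 5 0 0 0 8.2; 5 0 0 0 0'
python3 - <<'E'
from h import *
im=optics.get_image("scene");cv2.imwrite("pics/s16.png",im[:,:,::-1])
im=optics.get_image("top");cv2.imwrite("pics/t16.png",im[:,:,::-1])
s=ctrl.state(); print(s["ee_pos"],np.degrees(yaw(s["tool_rot"])),s["q"])
E
```

```text
time_s: 36.15
ee_pos: [0.5429, -0.0023, 0.2396]
tool_rot: [-0.001, 0.001, 1.0, -0.0]
wrist_force: [0.7, -0.4, -2.4]
grip_width: 0.0647
time_s: 37.65
ee_pos: [0.5433, -0.0001, 0.2402]
tool_rot: [-0.0, 0.749, 0.662, -0.0]
wrist_force: [0.3, -0.3, -3.4]
grip_width: 0.065
[ 5.43442180e-01 -3.84503773e-04  2.40411104e-01] 83.01428976574104 [ 2.87141053e-01  2.40050412e-01  1.11436829e-01 -3.40149030e-04
 -1.44272621e+00 -1.97981746e+00]
```

View pics/s16.png

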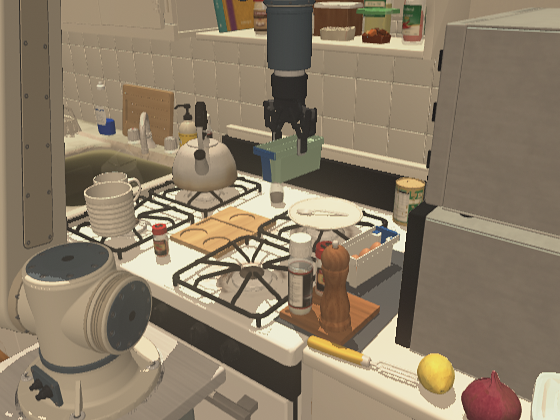

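View pics/t16.png

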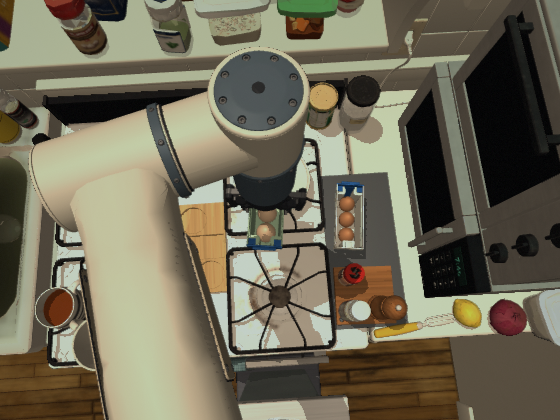

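Blue end of the green bin points to the robot, opposite to the white bin's. White bin is in view in top and unmoved. Approach over it.

```bash
python3 -m crank '5 -2 0.4 0 0; 5 -3 0.65 0 0; 5 -3 0.65 0 0; 5 -3 0.65 0 0; 5 -3 0.65 0 0; 5 -3 0.65 0 0; 5 -2.2 0.5 0 0; 5 0 0 0 0; 5 0 0 0 0'
python3 - <<'E'
from h import *
s=ctrl.state(); print(s["ee_pos"],np.degrees(yaw(s["tool_rot"])),s["q"])
im=optics.get_image("scene");crop(im,280,90,430,300,2.8,"pics/s17.png")
im=optics.get_image("top");crop(im,290,130,430,330,3,"pics/t17.png")
E
```

```text
time_s: 38.88
ee_pos: [0.5607, -0.1961, 0.2406]
tool_rot: [-0.0, 0.75, 0.662, 0.0]
wrist_force: [0.9, 0.7, -3.0]
grip_width: 0.0651
[ 0.56072332 -0.19612834  0.24055692] 82.88097058857842 [-7.37755455e-02  3.41961085e-01  2.51928552e-01 -3.75167759e-04
 -1.48111218e+00 -1.62123755e+00]
```

View pics/s17.png

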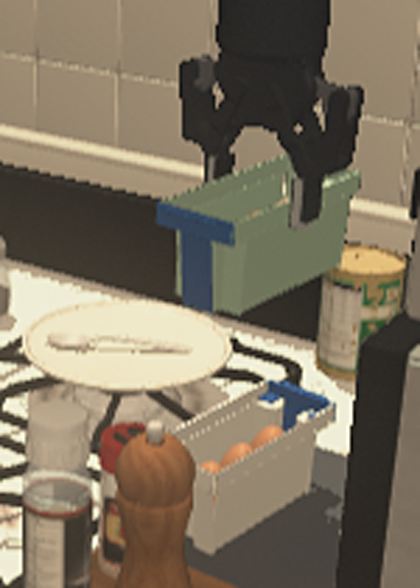

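View pics/t17.png

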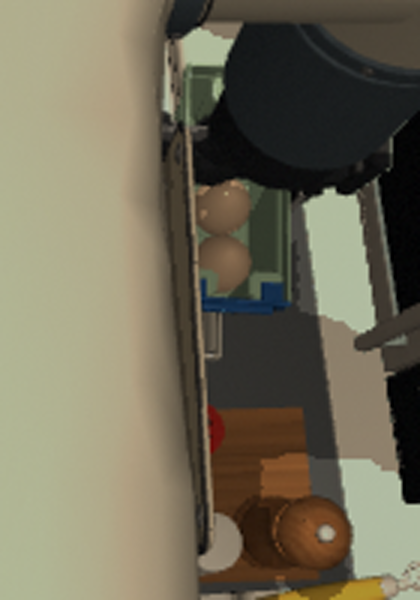

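Run:
```python
from h import *
np.set_printoptions(precision=4,suppress=True)
S=lambda x,y:(280+(x-.9)/2.8,90+(y-.9)/2.8)
c=np.array([.5607,-.1961]);a=np.radians(82.9-180)
def P(lx,ly,c,a): return c+[lx*np.cos(a)-ly*np.sin(a),lx*np.sin(a)+ly*np.cos(a)]
for l,px in(((-.033,-.079),(235,225)),((.033,-.079),(158,206)),((-.033,.079),(360,174))):
    print(P(*l,c,a),onz("scene",*S(*px),.2685)[:2])
c=np.array([.5612,-.196]);a=np.radians(82.8)
for l,px in(((-.033,.079),(168,436)),((.033,.079),(212,466)),((.033,-.079),(333,406)),((-.033,-.079),(264,375))):
    print("w",P(*l,c,a),onz("scene",*S(*px),.074)[:2])
```

```text
[ 0.4864 -0.1536] [ 0.4836 -0.2208]
[ 0.4782 -0.2191] [ 0.4861 -0.1593]
[ 0.6432 -0.1731] [ 0.6334 -0.2409]
w [ 0.4787 -0.2188] [ 0.5176 -0.1572]
w [ 0.487  -0.1534] [ 0.4972 -0.2073]
w [ 0.6437 -0.1732] [ 0.6384 -0.2358]
w [ 0.6354 -0.2386] [ 0.6561 -0.1652]
```

```bash
python3 -m crank '5 0 0 2 0; 5 0 0 3 0; 5 0 0 3 0; 5 0 0 2 0; 5 0 0 1 0; 5 0 0 0.3 0; 5 0 0 0 0; 5 0 0 0 0'
python3 - <<'E'
from h import *
s=ctrl.state(); print(s["ee_pos"],np.degrees(yaw(s["tool_rot"])),s["wrist_force"])
im=optics.get_image("scene");crop(im,310,170,420,300,4.6,"pics/s18.png")
im=optics.get_image("top");crop(im,310,150,410,290,4,"pics/t18.png")
E
```

```text
time_s: 39.98
ee_pos: [0.5613, -0.1967, 0.1288]
tool_rot: [0.001, 0.75, 0.661, 0.001]
wrist_force: [0.4, 1.0, -2.8]
grip_width: 0.0649
[ 0.56130749 -0.1966828   0.12875266] 82.81739961430817 [ 0.43112116  0.99350888 -2.76763737]
```

View pics/s18.png

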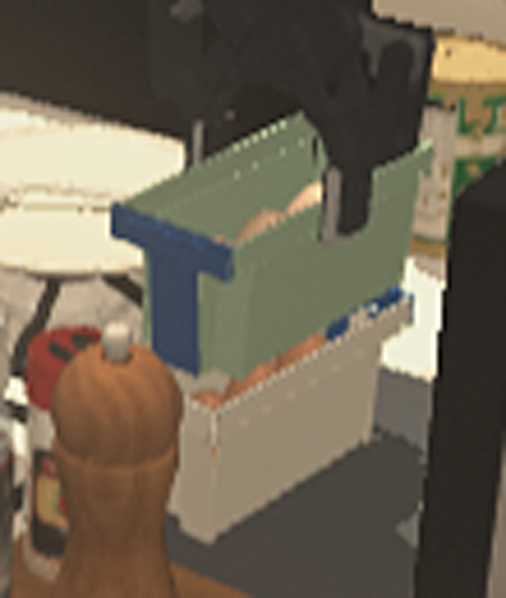

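View pics/t18.png

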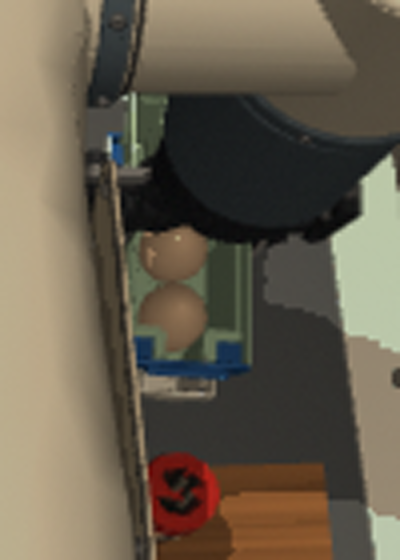

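Run:
```python
from h import *
np.set_printoptions(precision=4,suppress=True)
T=lambda x,y:(310+(x-1.5)/4,150+(y-1.5)/4)
S=lambda x,y:(310+(x-1.8)/4.6,170+(y-1.8)/4.6)
z=.1288-.0458+.074
print("green near-right",onz("top",*T(248,366),z),onz("scene",*S(233,249),z),tri(T(248,366),S(233,249)))
print("white near-right",onz("top",*T(214,382),.074),onz("scene",*S(214,410),.074),tri(T(214,382),S(214,410)))
print("green near-left scene",onz("scene",*S(112,206),z)," far right",onz("scene",*S(431,146),z))
print("white far right",onz("scene",*S(411,297),.074))
```

```text
green near-right [ 0.4824 -0.219   0.157 ] [ 0.4841 -0.2207  0.157 ] (array([ 0.4831, -0.22  ,  0.1568]), np.float64(0.002291219509474461))
white near-right [ 0.4881 -0.2199  0.074 ] [ 0.4887 -0.214   0.074 ] (array([ 0.4863, -0.2175,  0.0769]), np.float64(0.004168786512697276))
green near-left scene [ 0.4904 -0.1563  0.157 ]  far right [ 0.6352 -0.2403  0.157 ]
white far right [ 0.6412 -0.2353  0.074 ]
```

Run:
```python
from h import *
im=optics.get_image("scene");crop(im,330,205,410,265,10,"pics/s19.png")
im=optics.get_image("top");crop(im,335,180,385,255,8,"pics/t19.png")
```

```text
(no output)
```

View pics/s19.png

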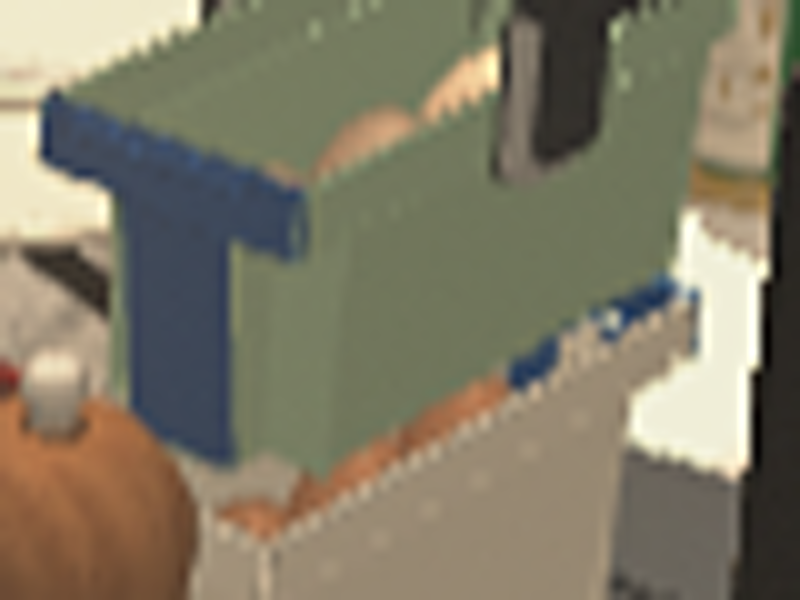

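View pics/t19.png

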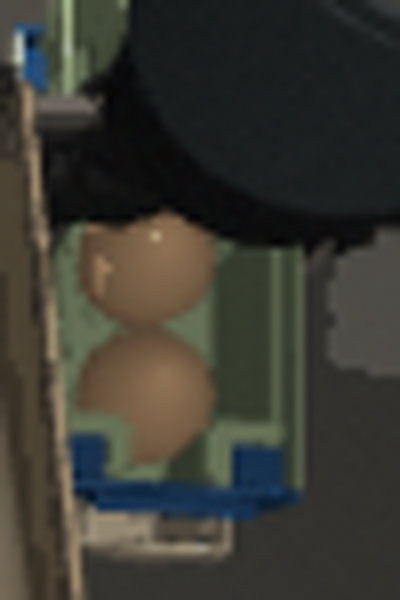

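Run:
```python
from h import *
np.set_printoptions(precision=4,suppress=True)
S=lambda x,y:np.array((330+(x-4.5)/10,205+(y-4.5)/10))
T=lambda x,y:np.array((335+(x-3.5)/8,180+(y-3.5)/8))
def P(lx,ly,z,c,a): 
    a=np.radians(a);return [c[0]+lx*np.cos(a)-ly*np.sin(a),c[1]+lx*np.sin(a)+ly*np.cos(a),z]
g=(.5611,-.1967);ga=82.8-180;w=(.5612,-.196);wa=82.8;zu=.083
def cmp(n,cam_,p,px):
    q=proj(cam_,p); z=p[2]; print(n,cam_,"pred",q,"seen",px,"world diff(seen-pred) at z:",(onz(cam_,*px,z)-p)[:2])
cmp("gNR","scene",P(.033,-.079,zu+.074,g,ga)if 0 else P(-.033,-.079,zu+.074,g,ga),S(300,195))
cmp("gNL","scene",P(.033,-.079,zu+.074,g,ga),S(45,95))
cmp("gfootNR","scene",P(-.026,-.070,zu,g,ga),S(322,477))
cmp("gfootNRb","scene",P(.026,-.070,zu,g,ga),S(125,410))
cmp("wNR","scene",P(-.033,.079,.074,w,wa),S(265,537))
cmp("wFR","scene",P(-.033,-.079,.074,w,wa),S(697,293))
cmp("gNR","top",P(-.033,-.079,zu+.074,g,ga),T(301,495))
cmp("wNR","top",P(-.033,.079,.074,w,wa),T(228,553))
```

```text
gNR scene pred [332.0614 214.7091] seen [359.55 224.05] world diff(seen-pred) at z: [-0.0048 -0.0662]
gNL scene pred [358.3335 224.5783] seen [334.05 214.05] world diff(seen-pred) at z: [0.0134 0.0639]
gfootNR scene pred [336.1882 246.4071] seen [361.75 252.25] world diff(seen-pred) at z: [ 0.0099 -0.0552]
gfootNRb scene pred [356.2    254.8937] seen [342.05 245.55] world diff(seen-pred) at z: [0.0171 0.0437]
wNR scene pred [355.7627 261.4401] seen [356.05 258.25] world diff(seen-pred) at z: [0.0116 0.006 ]
wFR scene pred [399.2087 235.5304] seen [399.25 233.85] world diff(seen-pred) at z: [0.0076 0.0035]
gNR top pred [340.9726 240.9623] seen [372.1875 241.4375] world diff(seen-pred) at z: [-0.0052 -0.066 ]
wNR top pred [363.15   249.1207] seen [363.0625 248.6875] world diff(seen-pred) at z: [0.001  0.0001]
```

```bash
python3 -m crank '5 0.15 0 0 0; 5 0 0 0.4 0; 5 0 0 0.4 0; 5 0 0 0 0; 5 0 0 0 0'; python3 -m crank '5 0 0 0.2 0; 5 0 0 0.2 0; 5 0 0 0 0'
```

```text
time_s: 40.8
ee_pos: [0.561, -0.1952, 0.1198]
tool_rot: [0.0, 0.75, 0.661, -0.0]
wrist_force: [-0.4, -0.1, -3.1]
grip_width: 0.065
time_s: 41.18
ee_pos: [0.5608, -0.1951, 0.1155]
tool_rot: [-0.0, 0.75, 0.661, -0.0]
wrist_force: [-0.9, -0.4, -3.2]
grip_width: 0.065
```

```bash
python3 -m crank '5 0 0 0.2 0; 5 0 0 0 0'; python3 -m crank '5 0 0 0.15 0; 5 0 0 0 0'; python3 -m crank '5 0 0 0.1 0; 5 0 0 0 0'
```

```text
time_s: 41.42
ee_pos: [0.5608, -0.1951, 0.1136]
tool_rot: [-0.0, 0.75, 0.661, -0.0]
wrist_force: [0.7, 0.1, -4.1]
grip_width: 0.0649
time_s: 41.68
ee_pos: [0.5611, -0.1952, 0.1128]
tool_rot: [0.0, 0.75, 0.661, 0.0]
wrist_force: [-1.3, 0.6, 1.5]
grip_width: 0.0652
time_s: 41.92
ee_pos: [0.5611, -0.1952, 0.1128]
tool_rot: [0.001, 0.75, 0.661, 0.0]
wrist_force: [-4.1, 1.6, 7.2]
grip_width: 0.0653
```

Contact comes at TCP 0.1128, about 3 mm above the computed 0.110, the same bias as all three board placings. So this matches the ledge height rather than the rim (0.120). Looking before release.

Run:
```python
from h import *
im=optics.get_image("scene");crop(im,320,190,410,300,5.4,"pics/s20.png")
```

```text
(no output)
```

View pics/s20.png

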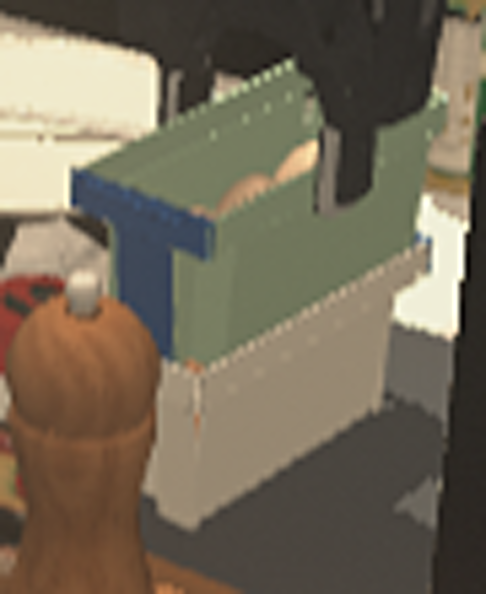

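The foot is inside the white rim (scene crop: rim line (200,370)–(420,250) runs in front of the green wall, level and parallel). Relieving and releasing.

```bash
python3 -m crank '5 0 0 -0.1 0; 5 0 0 0 0; 6.8 0 0 0 0; 7.5 0 0 0 0; 8.5 0 0 0 0; 8.5 0 0 0 0; 8.5 0 0 0 0'; python3 -m crank '8.5 0 0 -1 0; 8.5 0 0 -2 0; 8.5 0 0 -3 0; 8.5 0 0 -4 0; 8.5 0 0 -4 0; 8.5 0 0 -2 0; 8.5 0 0 0 0'
python3 - <<'E'
from h import *
s=ctrl.state(); print(s["ee_pos"])
im=optics.get_image("scene");crop(im,310,180,410,300,5,"pics/s21.png")
im=optics.get_image("top");crop(im,310,160,410,290,4.5,"pics/t21.png")
E
```

```text
time_s: 42.85
ee_pos: [0.561, -0.1951, 0.1122]
tool_rot: [-0.0, 0.75, 0.661, -0.0]
wrist_force: [0.6, 0.5, 0.4]
grip_width: 0.0852
time_s: 43.72
ee_pos: [0.5618, -0.1954, 0.2749]
tool_rot: [0.002, 0.75, 0.661, 0.002]
wrist_force: [-0.3, -0.3, -0.7]
grip_width: 0.0848
[ 0.56175076 -0.19535663  0.2748831 ]
```

View pics/s21.png

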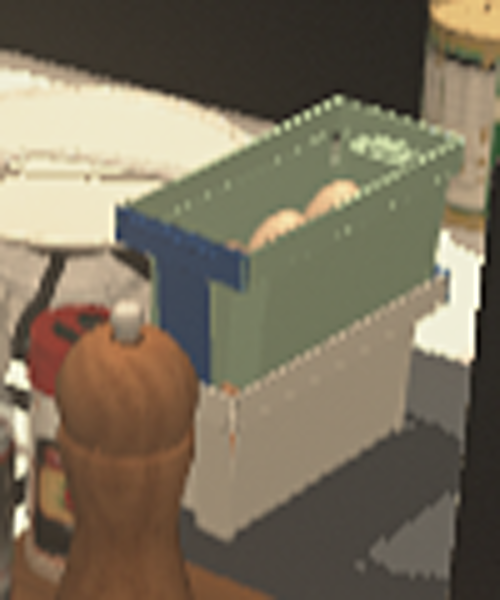

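View pics/t21.png

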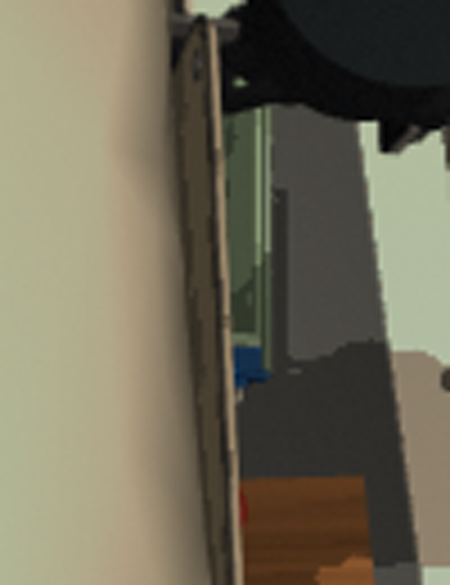

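```bash
python3 -m crank '6.5 0 0 0 -7.2; 6.5 0.3 -3 0 0; 6.5 0.3 -4 0 0; 6.5 0.3 -4 0 0; 6.5 0.2 -3 0 0; 6.5 0 0 0 0; 6.5 0 0 0 0'
python3 - <<'E'
from h import *
s=ctrl.state(); print(s["ee_pos"],np.degrees(yaw(s["tool_rot"])))
E
```

```text
time_s: 44.7
ee_pos: [0.4209, -0.184, 0.2716]
tool_rot: [-0.0, 0.707, 0.707, -0.0]
wrist_force: [-0.3, 0.5, 0.1]
grip_width: 0.0649
[ 0.42093078 -0.18403959  0.27164719] 90.00279899420433
```

Descending on the spice jar (TCP z 0.0895), 18.2 cm.

```bash
python3 -m crank '6.5 0 0 3 0; 6.5 0 0 4 0; 6.5 0 0 4 0; 6.5 0 0 3 0; 6.5 0 0 2.5 0; 6.5 0 0 1.2 0; 6.5 0 0 0.4 0; 6.5 0 0 0 0; 6.5 0 0 0 0'
python3 -m crank '3 0 0 0 0; 2 0 0 0 0; 2 0 0 0 0; 2 0 0 0 0; 2 0 0 0 0; 2 0 0 0 0' 45
python3 -m crank '2 0 0 -1 0; 2 0 0 -2 0; 2 0 0 -3 0; 2 0 0 -4 0; 2 0 0 -3 0; 2 0 0 0 0; 2 0 0 0 0'
```

```text
time_s: 45.82
ee_pos: [0.4216, -0.1842, 0.0921]
tool_rot: [0.001, 0.707, 0.707, 0.0]
wrist_force: [0.4, -0.3, 0.4]
grip_width: 0.065
time_s: 46.58
ee_pos: [0.4216, -0.1841, 0.0921]
tool_rot: [0.001, 0.707, 0.707, 0.001]
wrist_force: [-0.1, 2.1, 5.1]
grip_width: 0.0427
time_s: 47.45
ee_pos: [0.4203, -0.1839, 0.2205]
tool_rot: [-0.001, 0.707, 0.707, -0.0]
wrist_force: [0.1, 0.2, -1.8]
grip_width: 0.0425
```

```bash
python3 -m crank '2 2 0.9 0 0; 2 3.7 1.65 0 0; 2 3.7 1.65 0 0; 2 3.7 1.65 0 0; 2 3.7 1.65 0 0; 2 3.7 1.65 0 0; 2 3.7 1.65 0 0; 2 3.7 1.65 0 0; 2 3.7 1.65 0 0; 2 3.7 1.65 0 0; 2 2 0.9 0 0; 2 0 0 0 0'
python3 -m crank '2 0 0 0 0; 2 0 0 0 0'
python3 - <<'E'
from h import *
s=ctrl.state(); print(s["ee_pos"],np.degrees(yaw(s["tool_rot"])))
im=optics.get_image("scene");cv2.imwrite("pics/s22.png",im[:,:,::-1])
im=optics.get_image("top");cv2.imwrite("pics/t22.png",im[:,:,::-1])
E
```

```text
time_s: 48.95
ee_pos: [0.587, 0.19, 0.2187]
tool_rot: [-0.001, 0.707, 0.708, -0.002]
wrist_force: [-0.2, -0.7, -2.1]
grip_width: 0.0426
time_s: 49.2
ee_pos: [0.5871, 0.1881, 0.2213]
tool_rot: [-0.0, 0.707, 0.707, -0.0]
wrist_force: [-0.3, 0.3, -0.9]
grip_width: 0.0428
[0.58710961 0.18807048 0.22125883] 89.96346020210328
```

View pics/s22.png

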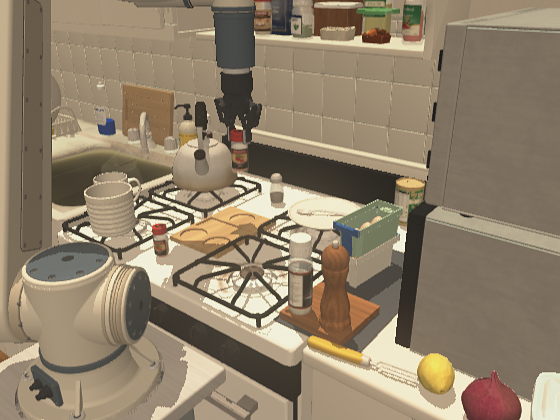

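View pics/t22.png

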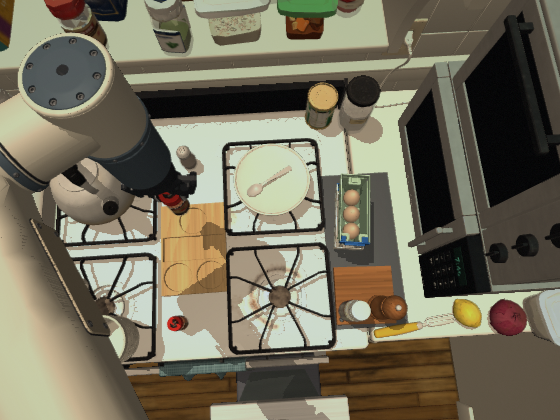

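```bash
python3 -m crank '2 0.1 0 3 0; 2 0 0 4 0; 2 0 0 3.5 0; 2 0 0 1.7 0; 2 0 0 0.6 0; 2 0 0 0 0; 2 0 0 0 0'; python3 -m crank '2 0 0 0.2 0; 2 0 0 0.2 0; 2 0 0 0 0'
python3 - <<'E'
from h import *
np.set_printoptions(precision=4,suppress=True)
t=cv2.imread("pics/t22.png")[:,:,::-1]; crop(t,325,165,380,255,6.5,"pics/t22c.png")
s=cv2.imread("pics/s22.png")[:,:,::-1]; crop(s,320,190,420,300,5.4,"pics/s22c.png")
E
```

```text
time_s: 50.18
ee_pos: [0.5881, 0.1901, 0.0946]
tool_rot: [0.0, 0.707, 0.707, 0.001]
wrist_force: [-0.6, 0.3, -1.3]
grip_width: 0.0425
time_s: 50.55
ee_pos: [0.5873, 0.1899, 0.0891]
tool_rot: [-0.0, 0.707, 0.707, -0.0]
wrist_force: [-0.1, -0.1, -1.5]
grip_width: 0.0428
```

View pics/t22c.png

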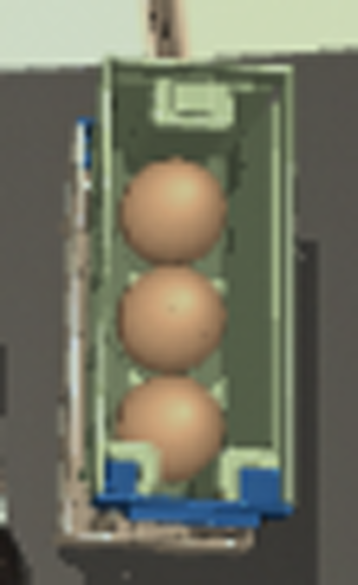

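View pics/s22c.png

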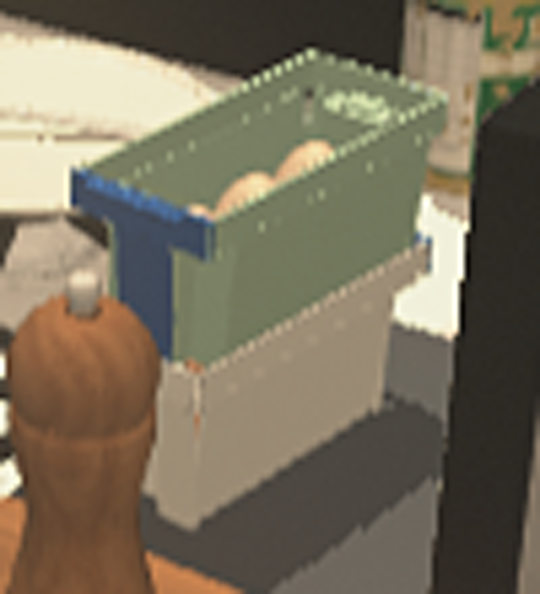

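```bash
python3 -m crank '2 0 0 0.2 0; 2 0 0 0 0'; python3 -m crank '2 0 0 0.2 0; 2 0 0 0 0'
python3 - <<'E'
from h import *
np.set_printoptions(precision=4,suppress=True)
T=lambda x,y:(325+(x-2.75)/6.5,165+(y-2.75)/6.5)
S=lambda x,y:(320+(x-2.2)/5.4,190+(y-2.2)/5.4)
pts=[(104,58),(294,66),(293,515),(95,508)]; sp=[(312,50),(447,97),(212,220),(74,172)]
P=np.array([onz("top",*T(*p),.138)[:2] for p in pts]);print(P,P.mean(0))
for i,j in((0,1),(1,2),(2,3),(3,0)):d=P[i]-P[j];print(np.linalg.norm(d),np.degrees(np.arctan2(d[1],d[0])))
for a,b in zip(pts,sp): print(tri(T(*a),S(*b)))
print("white NL",onz("top",*T(62,540),.074))
E
```

```text
time_s: 50.8
ee_pos: [0.5873, 0.1898, 0.087]
tool_rot: [-0.0, 0.707, 0.707, -0.0]
wrist_force: [1.2, -0.0, -1.6]
grip_width: 0.0426
time_s: 51.05
ee_pos: [0.5873, 0.1898, 0.085]
tool_rot: [-0.0, 0.707, 0.707, -0.0]
wrist_force: [0.2, -0.8, -1.2]
grip_width: 0.0429
[[ 0.6449 -0.1728]
 [ 0.6377 -0.2386]
 [ 0.48   -0.219 ]
 [ 0.4865 -0.1533]] [ 0.5623 -0.1959]
0.06613855646030113 83.75621140740346
0.15893933445538275 -7.087478128086377
0.06599842733034368 -95.6710880084198
0.1595969015088347 172.96749387226194
(array([ 0.6444, -0.1732,  0.1422]), np.float64(0.002869519836687693))
(array([ 0.637 , -0.2382,  0.141 ]), np.float64(0.001135103454301045))
(array([ 0.4801, -0.219 ,  0.1432]), np.float64(0.0031466375736162885))
(array([ 0.4874, -0.1546,  0.1412]), np.float64(0.004660069105753967))
white NL [ 0.4864 -0.1518  0.074 ]
```

The stack measures level (rim z 0.141–0.143 at all corners, with the camera bias of about 2–3 mm). Its centre is (0.562, -0.196), within about 1 mm of the white bin's. Continuing with the spice jar.

```bash
python3 -m crank '2 0 0 0.15 0; 2 0 0 0 0'; python3 -m crank '2 0 0 0.15 0; 2 0 0 0 0'
```

```text
time_s: 51.3
ee_pos: [0.5873, 0.1899, 0.0836]
tool_rot: [-0.0, 0.707, 0.707, -0.0]
wrist_force: [-0.5, -1.0, -1.9]
grip_width: 0.0428
time_s: 51.55
ee_pos: [0.5873, 0.1898, 0.0821]
tool_rot: [-0.0, 0.707, 0.707, -0.0]
wrist_force: [0.4, -0.3, -1.5]
grip_width: 0.0424
```

```bash
python3 -m crank '2 0 0 0.1 0; 2 0 0 0 0'; python3 -m crank '2 0 0 0.1 0; 2 0 0 0 0'; python3 -m crank '2 0 0 0.1 0; 2 0 0 0 0'
python3 - <<'E'
from h import *
im=optics.get_image("scene");crop(im,190,150,300,250,5.4,"pics/s23.png")
E
```

```text
time_s: 51.8
ee_pos: [0.5874, 0.1899, 0.0813]
tool_rot: [0.0, 0.707, 0.707, 0.0]
wrist_force: [-0.7, -0.4, -2.2]
grip_width: 0.0424
time_s: 52.05
ee_pos: [0.5878, 0.19, 0.0811]
tool_rot: [0.0, 0.707, 0.707, 0.001]
wrist_force: [-1.3, -0.6, 4.1]
grip_width: 0.0426
time_s: 52.3
ee_pos: [0.5883, 0.19, 0.0811]
tool_rot: [0.001, 0.707, 0.707, 0.001]
wrist_force: [-2.0, -0.7, 8.9]
grip_width: 0.0427
```

View pics/s23.png

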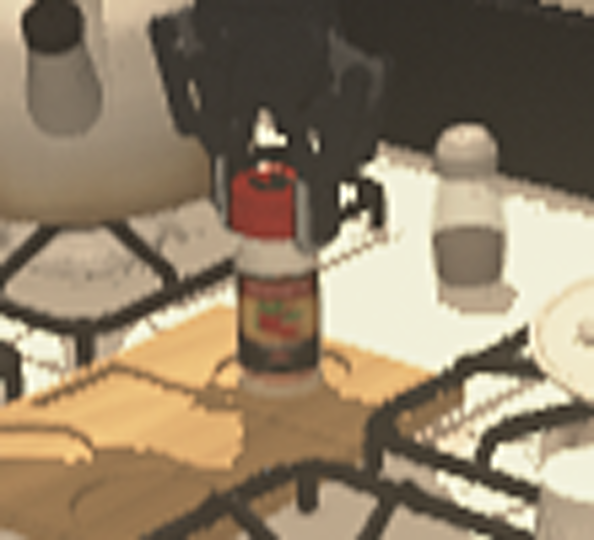

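```bash
python3 -m crank '2 0 0 -0.15 0; 2 0 0 0 0; 6 0 0 0 0; 6 0 0 0 0; 6 0 0 0 0; 6 0 0 0 0; 6 0 0 0 0'; python3 -m crank '6.5 0 0 -2 0; 6.5 0 0 -4 0; 6.5 0 0 -5 0; 6.5 0 0 -5 0; 6.5 0 0 -3 0; 6.5 0 0 0 0'; python3 -m crank '6.5 0 0 0 -10; 6.5 0 0 0 -10; 6.5 0 0 0 -10; 6.5 0 0 0 -10; 6.5 0 0 0 -10; 6.5 0 0 0 -10; 6.5 0 0 0 -10; 6.5 0 0 0 -10; 6.5 0 0 0 -10; 6.5 0 0 0 0; 6.5 0 0 0 0'
python3 - <<'E'
from h import *
s=ctrl.state(); print(s["ee_pos"],np.degrees(yaw(s["tool_rot"])),s["q"][5])
im=optics.get_image("scene");crop(im,190,150,300,250,5.4,"pics/s24.png")
E
```

```text
time_s: 53.22
ee_pos: [0.5874, 0.1899, 0.0808]
tool_rot: [-0.0, 0.707, 0.707, -0.0]
wrist_force: [-0.1, -0.8, -0.2]
grip_width: 0.06
time_s: 53.98
ee_pos: [0.5885, 0.1903, 0.274]
tool_rot: [0.001, 0.707, 0.707, 0.003]
wrist_force: [0.4, 0.0, -0.6]
grip_width: 0.0651
time_s: 55.35
ee_pos: [0.5872, 0.1899, 0.2702]
tool_rot: [-0.0, 0.002, 1.0, -0.0]
wrist_force: [-0.4, 0.6, -0.3]
grip_width: 0.0648
[0.58721803 0.18986265 0.27022665] 179.81551232762658 -0.568710098295634
```

View pics/s24.png

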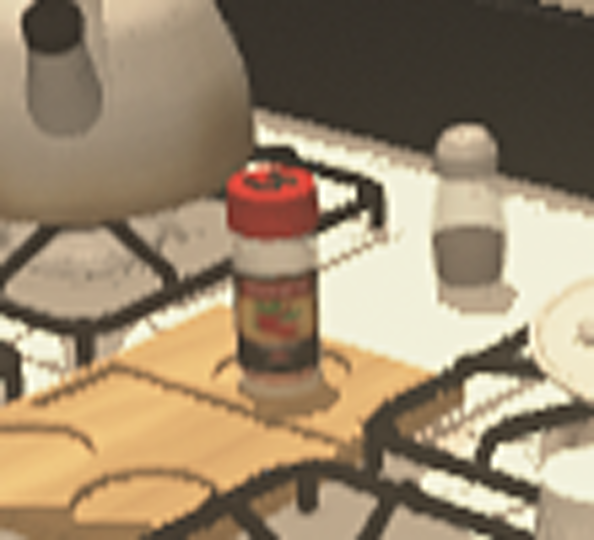

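Spice jar stands in its well. To the bottle on the board.

```bash
python3 -m crank '6.5 1.5 -2.2 0 0; 6.5 2.5 -3.75 0 0; 6.5 2.5 -3.75 0 0; 6.5 2.5 -3.75 0 0; 6.5 2.5 -3.75 0 0; 6.5 2.5 -3.75 0 0; 6.5 2.5 -3.75 0 0; 6.5 2.5 -3.75 0 0; 6.5 2.5 -3.75 0 0; 6.5 2.5 -3.75 0 0; 6.5 0.5 -0.7 0 0; 6.5 0 0 0 0'; python3 -m crank '6.5 0 0 3 0; 6.5 0 0 3 0; 6.5 0 0 3 0; 6.5 0 0 2 0; 6.5 0 0 1.3 0; 6.5 0 0 0.7 0; 6.5 0 0 0 0; 6.5 0 0 0 0'
python3 - <<'E'
from h import *
s=ctrl.state(); print(s["ee_pos"],s["wrist_force"])
im=optics.get_image("scene");crop(im,230,140,410,350,3,"pics/s25.png")
E
```

```text
time_s: 56.9
ee_pos: [0.3424, -0.1768, 0.2709]
tool_rot: [0.0, 0.001, 1.0, 0.0]
wrist_force: [0.6, 0.4, -0.4]
grip_width: 0.0651
time_s: 57.9
ee_pos: [0.343, -0.1767, 0.1414]
tool_rot: [0.001, -0.0, 1.0, -0.0]
wrist_force: [-0.5, 0.9, 0.5]
grip_width: 0.0649
[ 0.34303248 -0.17669639  0.14144081] [-0.49344957  0.85080325  0.50450595]
```

View pics/s25.png

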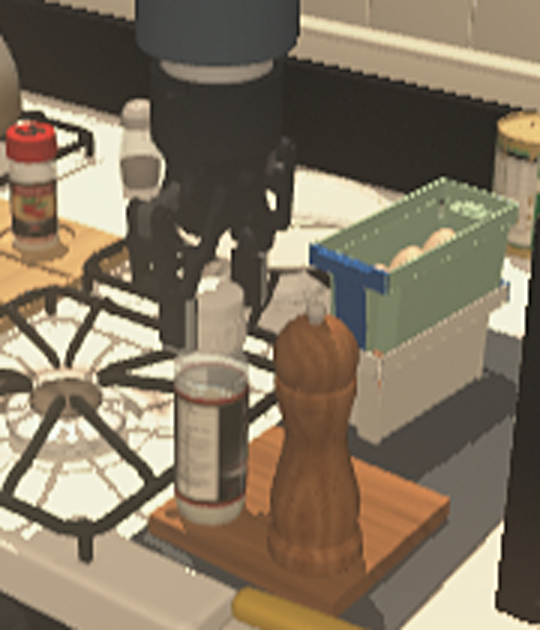

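```bash
python3 -m crank '6.5 0 0 0.4 0; 6.5 0 0 0 0; 3 0 0 0 0; 2 0 0 0 0; 2 0 0 0 0; 2 0 0 0 0; 2 0 0 0 0; 2 0 0 0 0; 2 0 0 0 0' 45
python3 -m crank '2 0 0 -1 0; 2 0 0 -2 0; 2 0 0 -3 0; 2 0 0 -3 0; 2 0 0 -2 0; 2 0 0 0 0; 2 0 0 0 0'
```

```text
time_s: 59.08
ee_pos: [0.3425, -0.1767, 0.137]
tool_rot: [0.0, -0.0, 1.0, -0.0]
wrist_force: [-1.0, -0.1, 4.8]
grip_width: 0.0399
time_s: 59.95
ee_pos: [0.3419, -0.1763, 0.2456]
tool_rot: [-0.001, -0.0, 1.0, 0.001]
wrist_force: [-0.3, -0.7, -2.4]
grip_width: 0.0394
```

```bash
python3 -m crank '2 -1.06 2.4 0 0; 2 -1.06 4 0 0; 2 -1.06 4 0 0; 2 -1.06 4 0 0; 2 -1.06 4 0 0; 2 -1.06 4 0 0; 2 -1.06 4 0 0; 2 -1.06 4 0 0; 2 -1.06 4 0 0; 2 -1.06 4 0 0; 2 0 2 0 0; 2 0 0 0 0'
python3 -m crank '2 0 0 0 0; 2 0 0 2 0; 2 0 0 3 0; 2 0 0 3 0; 2 0 0 2 0; 2 0 0 1 0; 2 0 0 0 0; 2 0 0 0 0'
python3 -m crank '2 0 0 0.2 0; 2 0 0 0.2 0; 2 0 0 0 0'
```

```text
time_s: 61.45
ee_pos: [0.4478, 0.228, 0.2454]
tool_rot: [-0.001, -0.001, 1.0, -0.001]
wrist_force: [-0.3, 0.3, -1.9]
grip_width: 0.0399
time_s: 62.45
ee_pos: [0.449, 0.2275, 0.1379]
tool_rot: [0.001, -0.0, 1.0, 0.001]
wrist_force: [0.1, 0.0, -0.9]
grip_width: 0.0397
time_s: 62.82
ee_pos: [0.4483, 0.2274, 0.1327]
tool_rot: [-0.0, -0.0, 1.0, -0.0]
wrist_force: [0.3, -0.8, -1.8]
grip_width: 0.0398
```

```bash
python3 -m crank '2 0 0 0.2 0; 2 0 0 0 0';python3 -m crank '2 0 0 0.2 0; 2 0 0 0 0'; python3 -m crank '2 0 0 0.15 0; 2 0 0 0 0'
python3 - <<'E'
from h import *
im=optics.get_image("scene");crop(im,140,130,300,275,4,"pics/s26.png")
E
```

```text
time_s: 63.08
ee_pos: [0.4483, 0.2273, 0.1306]
tool_rot: [-0.0, -0.0, 1.0, -0.0]
wrist_force: [0.9, -0.3, -1.0]
grip_width: 0.0396
time_s: 63.32
ee_pos: [0.4483, 0.2273, 0.1286]
tool_rot: [-0.0, -0.0, 1.0, -0.0]
wrist_force: [-0.6, -0.8, -1.3]
grip_width: 0.0395
time_s: 63.58
ee_pos: [0.4483, 0.2273, 0.1271]
tool_rot: [-0.0, -0.0, 1.0, -0.0]
wrist_force: [-0.4, 0.4, -2.0]
grip_width: 0.0401
```

View pics/s26.png

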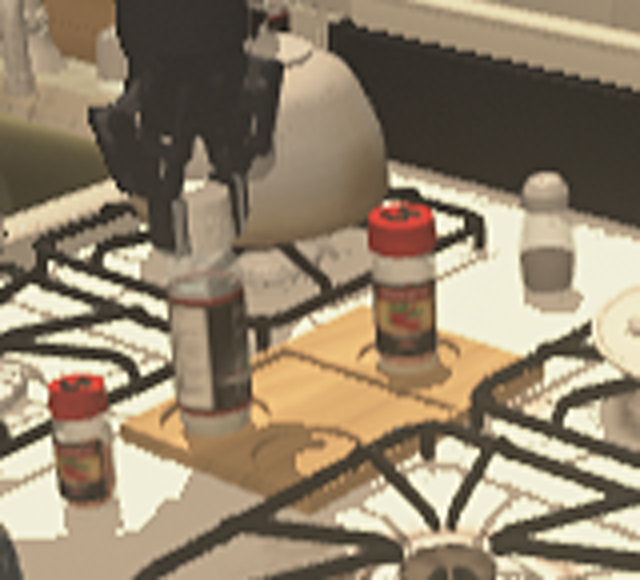

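```bash
python3 -m crank '2 0 0 0.1 0; 2 0 0 0 0';python3 -m crank '2 0 0 0.1 0; 2 0 0 0 0'; python3 -m crank '2 0 0 0.1 0; 2 0 0 0 0'
```

```text
time_s: 63.88
ee_pos: [0.4484, 0.2273, 0.1262]
tool_rot: [-0.0, -0.0, 1.0, -0.0]
wrist_force: [-0.1, -0.4, -2.9]
grip_width: 0.0397
time_s: 64.12
ee_pos: [0.4486, 0.2275, 0.126]
tool_rot: [0.0, -0.0, 1.0, 0.0]
wrist_force: [-2.7, -0.2, 5.2]
grip_width: 0.0396
time_s: 64.38
ee_pos: [0.4487, 0.2276, 0.126]
tool_rot: [0.001, -0.0, 1.0, 0.0]
wrist_force: [-4.1, -0.9, 11.1]
grip_width: 0.0399
```

```bash
python3 -m crank '2 0 0 -0.15 0; 2 0 0 0 0; 6 0 0 0 0; 6 0 0 0 0; 6 0 0 0 0; 6 0 0 0 0; 6 0 0 0 0'; python3 -m crank '7 0 0 -2 0; 7 0 0 -4 0; 7 0 0 -5 0; 7 0 0 -3.5 0; 7 0 0 0 0; 7 0 0 0 0'
python3 - <<'E'
from h import *
s=ctrl.state(); print(s["ee_pos"])
im=optics.get_image("scene");crop(im,140,130,300,275,4,"pics/s27.png")
E
```

```text
time_s: 65.25
ee_pos: [0.4484, 0.2274, 0.1257]
tool_rot: [-0.0, -0.0, 1.0, -0.0]
wrist_force: [0.1, 0.3, -0.8]
grip_width: 0.0601
time_s: 66.0
ee_pos: [0.4481, 0.2273, 0.2701]
tool_rot: [-0.001, -0.0, 1.0, -0.0]
wrist_force: [0.2, -0.6, -0.3]
grip_width: 0.0702
[0.44806632 0.22733468 0.27010352]
```

View pics/s27.png

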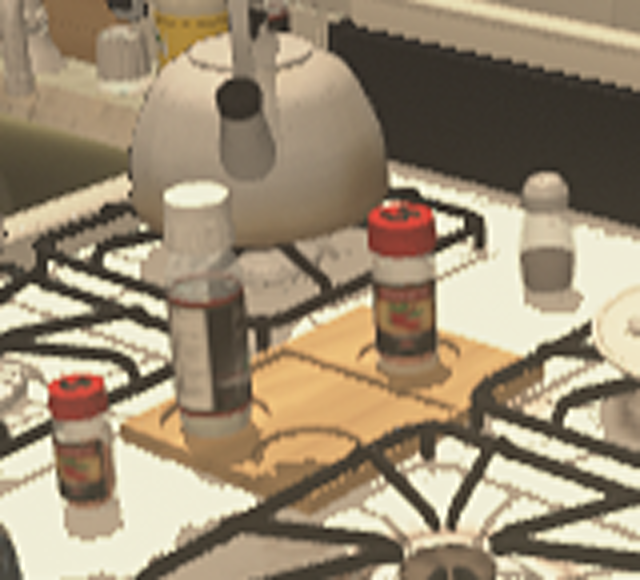

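Bottle stands in its well. Now the mill.

```bash
python3 -m crank '7 1 -3 0 0; 7 1 -5 0 0; 7 1 -5 0 0; 7 1 -5 0 0; 7 1 -5 0 0; 7 1 -5 0 0; 7 1 -5 0 0; 7 1 -5 0 0; 7 1 -5 0 0; 7 1.4 -4.7 0 0; 7 0 0 0 0; 7 0 0 0 0'; python3 -m crank '7 0 0 3 0; 7 0 0 3 0; 7 0 0 3 0; 7 0 0 2 0; 7 0 0 1.3 0; 7 0 0 0.7 0; 7 0 0 0.2 0; 7 0 0 0 0; 7 0 0 0 0'
python3 - <<'E'
from h import *
s=ctrl.state(); print(s["ee_pos"],s["wrist_force"])
im=optics.get_image("scene");crop(im,260,140,410,350,2.8,"pics/s28.png")
E
```

```text
time_s: 67.55
ee_pos: [0.3441, -0.2494, 0.2699]
tool_rot: [-0.001, 0.0, 1.0, 0.0]
wrist_force: [0.3, 0.1, -0.6]
grip_width: 0.0701
time_s: 68.68
ee_pos: [0.3448, -0.2498, 0.1393]
tool_rot: [0.001, -0.0, 1.0, -0.0]
wrist_force: [-1.0, -0.0, 0.0]
grip_width: 0.0691
[ 0.34481847 -0.24980792  0.13931218] [-0.9649184  -0.03072534  0.01676486]
```

View pics/s28.png

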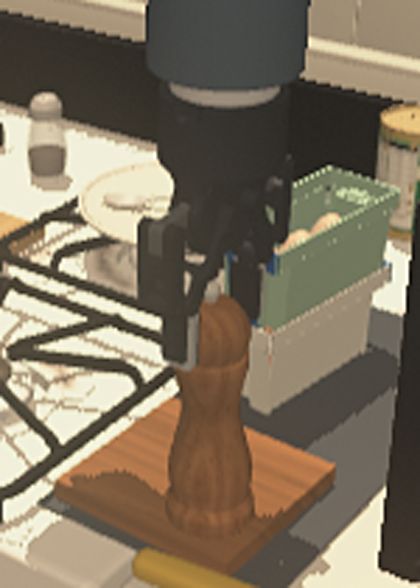

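```bash
python3 -m crank '3 0 0 0.1 0; 2 0 0 0 0; 2 0 0 0 0; 2 0 0 0 0; 2 0 0 0 0; 2 0 0 0 0; 2 0 0 0 0' 45
python3 -m crank '2 0 0 -1 0; 2 0 0 -2 0; 2 0 0 -3 0; 2 0 0 -3 0; 2 0 0 -2 0; 2 0 0 0 0; 2 0 0 0 0'
python3 -m crank '2 -1.04 2 0 0; 2 -1.04 4 0 0; 2 -1.04 4 0 0; 2 -1.04 4 0 0; 2 -1.04 4 0 0; 2 -1.04 4 0 0; 2 -1.04 4 0 0; 2 -1.04 4 0 0; 2 -1.04 4 0 0; 2 -1.04 4 0 0; 2 0 2 0 0; 2 0 0 0 0'
python3 -m crank '2 0 0 0 0; 2 0 0 0 0'
python3 - <<'E'
from h import *
s=ctrl.state(); print(s["ee_pos"],s["wrist_force"])
im=optics.get_image("scene");crop(im,140,80,300,275,3,"pics/s29.png")
E
```

```text
time_s: 69.6
ee_pos: [0.3446, -0.25, 0.1384]
tool_rot: [0.0, -0.0, 1.0, -0.0]
wrist_force: [-1.6, -0.2, 5.2]
grip_width: 0.0464
time_s: 70.47
ee_pos: [0.344, -0.2491, 0.2466]
tool_rot: [-0.001, -0.0, 1.0, 0.001]
wrist_force: [-0.7, 0.6, -2.1]
grip_width: 0.0464
time_s: 71.97
ee_pos: [0.4478, 0.151, 0.2465]
tool_rot: [-0.001, -0.001, 1.0, -0.001]
wrist_force: [-0.2, -0.8, -1.3]
grip_width: 0.0463
time_s: 72.22
ee_pos: [0.4483, 0.1495, 0.2478]
tool_rot: [0.0, 0.0, 1.0, -0.0]
wrist_force: [-0.6, 0.0, -1.3]
grip_width: 0.0461
[0.44826172 0.14951362 0.24783861] [-0.61886901  0.00711678 -1.27759423]
```

View pics/s29.png

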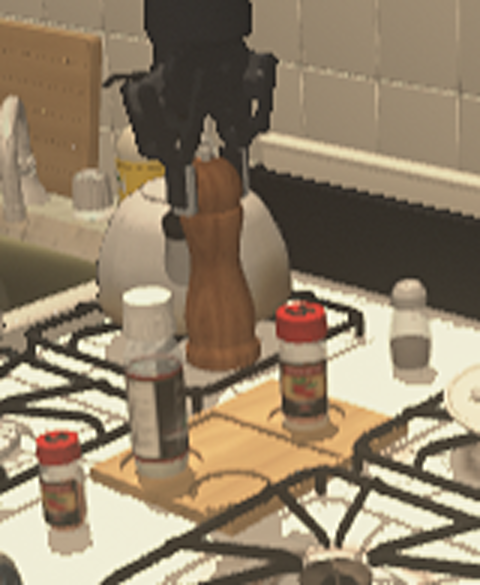

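```bash
python3 -m crank '2 0 0.05 2.5 0; 2 0 0 3.5 0; 2 0 0 3 0; 2 0 0 1.5 0; 2 0 0 0.6 0; 2 0 0 0 0; 2 0 0 0 0'
python3 -m crank '2 0 0 0.2 0; 2 0 0 0.1 0; 2 0 0 0 0';python3 -m crank '2 0 0 0.15 0; 2 0 0 0 0'; python3 -m crank '2 0 0 0.15 0; 2 0 0 0 0'
```

```text
time_s: 73.15
ee_pos: [0.449, 0.151, 0.1377]
tool_rot: [0.001, -0.0, 1.0, 0.0]
wrist_force: [-0.0, 0.5, -1.6]
grip_width: 0.0465
time_s: 73.53
ee_pos: [0.4484, 0.1509, 0.1337]
tool_rot: [-0.0, -0.0, 1.0, -0.0]
wrist_force: [0.6, 1.0, -1.9]
grip_width: 0.0463
time_s: 73.78
ee_pos: [0.4483, 0.1508, 0.1321]
tool_rot: [-0.0, -0.0, 1.0, -0.0]
wrist_force: [-0.5, -0.2, -2.2]
grip_width: 0.0461
time_s: 74.03
ee_pos: [0.4484, 0.1508, 0.1306]
tool_rot: [-0.0, -0.0, 1.0, -0.0]
wrist_force: [-0.7, 0.3, -1.6]
grip_width: 0.0461
```

```bash
python3 -m crank '2 0 0 0.15 0; 2 0 0 0 0';python3 -m crank '2 0 0 0.1 0; 2 0 0 0 0'; python3 -m crank '2 0 0 0.1 0; 2 0 0 0 0'; python3 -m crank '2 0 0 0.1 0; 2 0 0 0 0'
python3 - <<'E'
from h import *
im=optics.get_image("scene");crop(im,140,130,300,275,4,"pics/s30.png")
E
```

```text
time_s: 74.28
ee_pos: [0.4483, 0.1508, 0.1291]
tool_rot: [-0.0, -0.0, 1.0, -0.0]
wrist_force: [-0.7, 0.3, -1.7]
grip_width: 0.0463
time_s: 74.53
ee_pos: [0.4484, 0.1509, 0.1282]
tool_rot: [-0.0, -0.0, 1.0, -0.0]
wrist_force: [0.1, 0.3, -0.9]
grip_width: 0.0463
time_s: 74.78
ee_pos: [0.4485, 0.1509, 0.1275]
tool_rot: [0.0, -0.0, 1.0, 0.0]
wrist_force: [0.0, -0.1, -0.1]
grip_width: 0.0463
time_s: 75.03
ee_pos: [0.4487, 0.1509, 0.1274]
tool_rot: [0.001, -0.0, 1.0, 0.0]
wrist_force: [-4.0, -1.5, 6.9]
grip_width: 0.0462
```

View pics/s30.png

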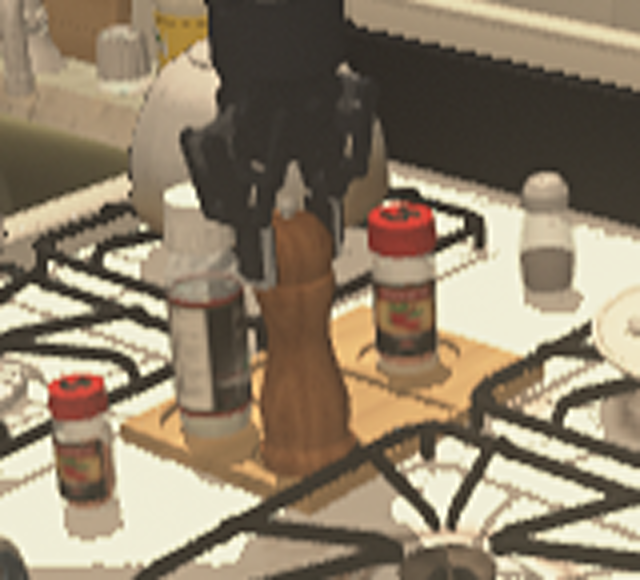

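Contact at well height. Release and withdraw, then move clear for final measurements.

```bash
python3 -m crank '2 0 0 -0.05 0; 2 0 0 0 0; 7 0 0 0 0; 7 0 0 0 0; 7 0 0 0 0; 7 0 0 0 0; 7 0 0 0 0'; python3 -m crank '7 0 0 -2 0; 7 0 0 -4 0; 7 0 0 -5 0; 7 0 0 -4.5 0; 7 0 0 -2 0; 7 0 0 0 0'
python3 -m crank '7 2.3 3 0 0; 7 2.3 3.5 0 0; 7 2.3 3.5 0 0; 7 2.3 3.5 0 0; 7 2.3 3.5 0 0; 7 2.3 3.5 0 0; 7 2.3 3.5 0 0; 7 2.3 3.5 0 0; 7 2.3 3.5 0 0; 7 2 3.5 0 0; 7 0 0 0 0; 7 0 0 0 0'
python3 - <<'E'
from h import *
print(ctrl.state()["ee_pos"])
im=optics.get_image("scene");cv2.imwrite("pics/s31.png",im[:,:,::-1]);crop(im,140,165,300,275,5,"pics/s31c.png")
im=optics.get_image("top");cv2.imwrite("pics/t31.png",im[:,:,::-1]);crop(im,130,190,250,340,4,"pics/t31c.png")
E
```

```text
time_s: 75.95
ee_pos: [0.4484, 0.1509, 0.1267]
tool_rot: [-0.0, -0.0, 1.0, -0.0]
wrist_force: [0.5, -0.4, -1.1]
grip_width: 0.0701
time_s: 76.7
ee_pos: [0.4491, 0.1513, 0.3032]
tool_rot: [0.001, -0.0, 1.0, 0.001]
wrist_force: [-0.2, 0.0, 0.6]
grip_width: 0.07
time_s: 78.2
ee_pos: [0.2213, 0.4954, 0.3007]
tool_rot: [-0.0, -0.0, 1.0, -0.001]
wrist_force: [-0.2, -0.2, 0.3]
grip_width: 0.0697
[0.22129423 0.49544537 0.30068873]
```

View pics/s31.png

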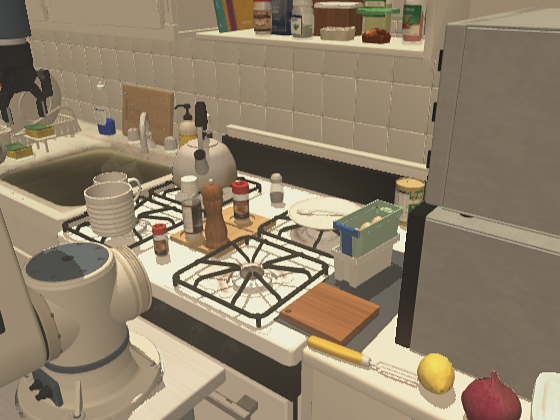

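View pics/t31.png

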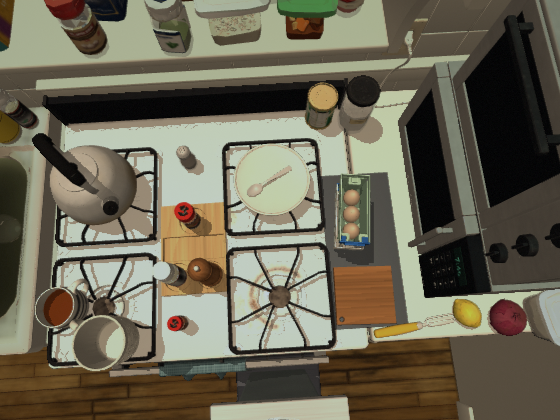

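View pics/t31c.png

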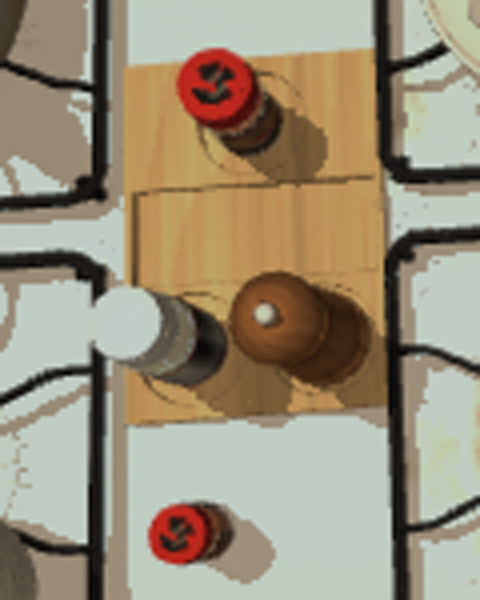

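View pics/s31c.png

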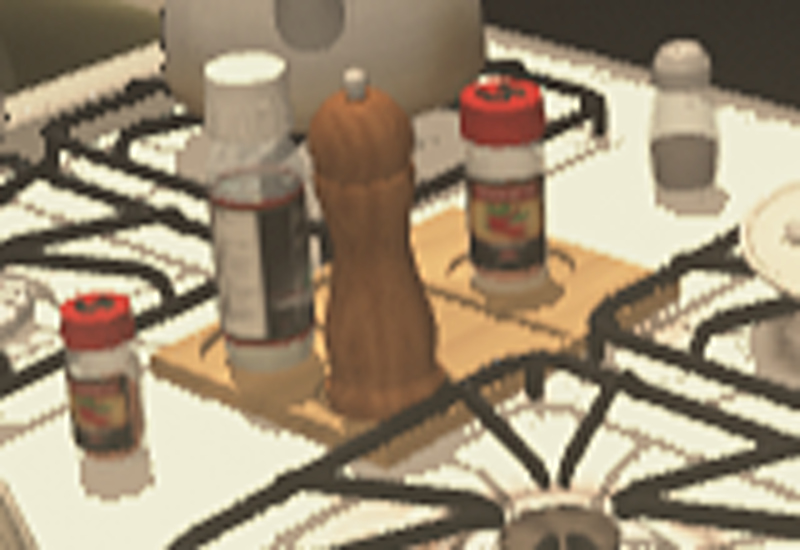

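The objects' caps lie within about 1 px of their start positions in both views. The mill's knob is about 1 px to the left in scene, roughly 2–3 mm. The stack is level and the salt unmoved, so I'm handing in.

```bash
python3 -c "
from station import ctrl
print(ctrl.state()['time_s'],ctrl.finish_job())"
```

```text
the job is handed in; nothing more can be done
78.3 None
```

The job is done and handed in at 78.3 s; the station reports no verdict.

I stood the mill, bottle and spice jar on the board, then lifted out the green bin and turned it about 97° so its blue end faces the robot. I set it on the white bin's ledges and put all three back in their own wells.

**What the last checks showed:**
- **Stack:** the green rim corners measured 0.141–0.143 m high, so it is level and not sunk. Its centre is about 1 mm from the white bin's, with the axes within about 1°. The white bin stands within about 1 mm of where it started.
- **Mill, bottle and spice jar:** all are upright, with their tops within about 1 px (2–3 mm) of the start in both cameras.
- **Salt and arm:** the salt shaker has not moved, and the arm is clear of everything.

**What disagreed:**
- **Rim height:** the two views put the green rim about 3–5 mm above the nominal 0.138 m, all corners alike. The same check had read 2–3 mm high for the green bin in the tray, so I took it as calibration bias.
- **White bin:** before the stacking, the scene camera placed it about 5 mm off relative to the green bin. The top view and the clean fit contradicted that.
- **Contact heights:** on the board and the ledges, touch-down came about 3 mm above the height I had calculated.
- **Mill:** its knob sits about 1 px left of the start in the scene view.

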